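# Put the mixed-up lids of four storage jars back on their own jars

## Task

The four stoneware jars have been washed and their wooden lids put back mixed up, each on a jar it does not fit. Put every lid back on its own jar, seated level with its plate down on the rim, using the clear part of the chopping board to put a lid down on the way. Leave the jars and the salt shaker standing where they are.

Things in the scene. Friction and masses are not known exactly. Their poses are not given: they have to be found in the camera images.
- lid_round_grip (a point): Round pale wooden lid, 120 g: plate 96 mm across, plug 76 mm; fits at any yaw. In its middle a handle bar 44 mm long (x, the lid's long side), 14 mm wide (y, pinch across this), 24 mm high. Point: centre of the bar, z up; 12 mm below the bar's top, 12 above the plate's top, 21 above the plate's underside, 31 above the underside of the plug (10 mm deep, tapered).
- lid_square_grip (a point): Square pale wooden lid, 120 g: plate 82 x 82 mm, plug 62 x 62 mm; fits in any quarter turn. In its middle a handle bar 44 mm long (x, the lid's long side), 14 mm wide (y, pinch across this), 24 mm high. Point: centre of the bar, z up; 12 mm below the bar's top, 12 above the plate's top, 21 above the plate's underside, 31 above the underside of the plug (10 mm deep, tapered).
- lid_oblong_grip (a point): Oblong (long rectangle) pale wooden lid, 120 g: plate 130 x 52 mm, plug 110 x 32 mm; fits either way round. In its middle a handle bar 44 mm long (x, the lid's long side), 14 mm wide (y, pinch across this), 24 mm high. Point: centre of the bar, z up; 12 mm below the bar's top, 12 above the plate's top, 21 above the plate's underside, 31 above the underside of the plug (10 mm deep, tapered).
- lid_oval_grip (a point): Oval (half-round ends) pale wooden lid, 120 g: plate 126 x 64 mm, plug 106 x 44 mm; fits either way round. In its middle a handle bar 44 mm long (x, the lid's long side), 14 mm wide (y, pinch across this), 24 mm high. Point: centre of the bar, z up; 12 mm below the bar's top, 12 above the plate's top, 21 above the plate's underside, 31 above the underside of the plug (10 mm deep, tapered).
- jar_round_mouth (a point): Round white stoneware jar, empty, 0.9 kg, loose: 108 mm across outside, mouth 84 mm, 90 mm high. Point: centre of the mouth at rim height, x along the long side, z up. The round lid's plug fits with 4 mm to spare each side; seated, its bar's centre is 21 mm above this point. No other lid goes in; the wrong one that lies here at the start stays up on its plug, 31 mm above.
- jar_square_mouth (a point): Square white stoneware jar, empty, 0.9 kg, loose: 94 x 94 mm outside, mouth 70 x 70 mm, 90 mm high. Point: centre of the mouth at rim height, x along the long side, z up. The square lid's plug fits with 4 mm to spare each side; seated, its bar's centre is 21 mm above this point. No other lid goes in; the wrong one that lies here at the start stays up on its plug, 31 mm above.
- jar_oblong_mouth (a point): Oblong (long rectangle) white stoneware jar, empty, 0.9 kg, loose: 142 x 64 mm outside, mouth 118 x 40 mm, 90 mm high. Point: centre of the mouth at rim height, x along the long side, z up. The oblong lid's plug fits with 4 mm to spare each side; seated, its bar's centre is 21 mm above this point. No other lid goes in; the wrong one that lies here at the start stays up on its plug, 31 mm above.
- jar_oval_mouth (a point): Oval (half-round ends) white stoneware jar, empty, 0.9 kg, loose: 138 x 76 mm outside, mouth 114 x 52 mm, 90 mm high. Point: centre of the mouth at rim height, x along the long side, z up. The oval lid's plug fits with 4 mm to spare each side; seated, its bar's centre is 21 mm above this point. No other lid goes in; the wrong one that lies here at the start stays up on its plug, 31 mm above.
- board_free (a point): Middle of the clear part of a wooden chopping board (220 x 320 x 18 mm, fixed, long side pointing away from the robot), on its top face; z up. 90 mm round the point are clear. A lid put down here has its bar's centre 31 mm above the point.
- salt_mid (a point): Salt shaker, 44 mm across, 90 mm high, loose, standing at the far end of the board; point: its centre. Leave it alone. A lime lies beside it; an espresso cup and a teaspoon, under 60 mm high, stand on the worktop beside the board. Things taller than the lids stand only along the back, beyond x = 0.66.

How it is judged:
By the outcome, as a careful person would: the job done as asked, in the order asked, and still so for the second after the job is handed in, with the robot touching nothing.
It also fails if it takes over 141 s, if anything falls off the work surface, if the arm or the gripper's body presses on something with over 40 N, if the wrist force passes 120 N, or if a joint passes its speed limit or range.

## Robot

A 6-joint arm with a two-finger parallel gripper is mounted at the origin on a cart in front of the work surface, level with it; the furniture and walls round the work are solid. World frame = base frame: x ahead of the robot, y to its left, z up, the work surface at z = 0. Lengths are in mm, angles in rad, forces in N, time in s.
With the tool pointing down it reaches from about 350 to 875 mm from the base axis. Payload 4.2 kg.
Tool frame: the origin (TCP) lies midway between the tips of the shut fingers; the grasp point (between the pads) lies 19 mm behind it; z points along the fingers, y is the line along which they close (so a half turn about z gives the same grasp; the last joint's range is limited). The gripper opens to 85 mm and grips with 20 to 120 N. Pads are 22 mm wide; open, the fingers measure 114 mm over their backs; the gripper's body (76 mm by 85 mm) begins 54 mm behind the grasp point. The pads swing forward as they close: fully open they stand 13 mm farther back than shut.
Start: joints at [1.441, 0.385, 0.008, 0, -1.194, -0.259], TCP at [236.891, 578.344, 231.312] pointing down, gripper open.
Joint ranges: [-3.14, 3.14], [-1.21, 2.06], [-1.07, 1.41], [-3.16, 2.05], [-2.99, -0.16], [-3.1, 3.1]. Speed limits (rad/s): [2.79, 2.79, 3.14, 3.14, 3.14, 3.14].

## Interface

Orientations are given as a unit quaternion [x, y, z, w].
In Python, from bench import arm gives the robot as it stands. The module is installed in compiled form; this text tells all that it offers.
- The arm moves only by the shell command python3 -m handwheel 'ROWS' [OPENING]. ROWS is JSON, a list of rows, each an object of numbers: "x", "y", "z": the shift along the world's x, y, z each as a share of 20 cm, from -1 to 1; "ax", "ay", "az": the turn, a rotation vector about the world's x, y, z each as a share of 90 degrees, from -1 to 1. In form: [{"x": .., "y": .., "z": .., "ax": .., "ay": .., "az": ..}, ...]. A call has exactly 8 rows; each row shifts and turns the commanded pose from where the row before left it; what a row does not reach is not made up. A row lasts 1/10 s, in which the tool goes at most 50 mm and 8.59 degrees, less where a joint would pass 70% of its speed; a pose out of reach is approached as far as the arm can. A call with a number of a shift or a turn outside -1 to 1 is refused whole. A call with a gripper value outside its range is refused whole. OPENING is the opening, from -1 (shut) to 1 (fully open), set as the call begins (- or left out, the last holds). The fingers move at their own pace and stop on an object; the grip force is fixed at half the most. Time passes only in rows, so rows that do not move let the fingers close, or fill a call up. It gives the time, the measured TCP pose, the force, the opening and the grip force at its end, in the units of the state.
- arm.read_state(): the state, without advancing time (a new reading comes with each control period).
- arm.get_image(name): name is "scene" or "top" or "wrist"; returns the picture (384x512x3 uint8, red, green, blue); there is no depth.
- arm.camera_params(name): a dict with "K" (3x3 intrinsics, pixels), "position" and "orientation" of the camera in the world. Camera axes: x right, y down, z forward; pixel columns grow to the right and rows downward; lengths in mm; the calibration is good to about 2 mm. A picture is of the moment at which its call begins: read the wrist's pose just before it. camera_params takes no time and is no camera call; for the wrist camera it gives the pose at the moment of the call.
- arm.job_done(): hands the job in; it is judged then, once.
The state is a dict: "clock": time; "joints": joint angles; "joint_vel": joint speeds; "joint_efforts": joint torques, N m; "position": TCP position; "ee_rot": TCP orientation; "contact_force": force on the tool from outside, world axes, zero at the start; "wrist_torque": the same for the moment, N m; "gripper_width": finger opening in mm; "grasp_force": force on a finger pad.
Only numpy, scipy, OpenCV 4.12 (cv2) and the standard library are available. Lean on these libraries where they do the work, as an engineer would, in place of code of your own. Each camera call takes 0.05 s, during which the arm holds its last target. There are 200 camera calls.

## Working session

There is one attempt and no reset: what is moved stays moved. The work goes in short steps, Python scripts to look and compute and a shell command to move; the robot and the scene stay as the last step left them, time stands still between calls to the robot, and variables do not carry over. Pictures are saved under pics/ and viewed, at most 14 in all, crops included, and the job is handed in when it is done.

```bash
mkdir -p pics
python3 - <<'E'
from bench import arm
import cv2,numpy as np
s=arm.read_state();print(s)
for n in ("scene","top"):
    p=arm.camera_params(n);print(n,p)
    cv2.imwrite(f"pics/{n}0.png",arm.get_image(n)[:,:,::-1])
E
```

```text
{'clock': 0.0, 'joints': array([ 1.44059352e+00,  3.85539138e-01,  6.62526945e-03, -5.14469292e-04,
       -1.19403586e+00, -2.58590327e-01]), 'joint_vel': array([-0.00122375,  0.0001184 , -0.00022851, -0.0001099 , -0.00034491,
        0.00105777]), 'joint_efforts': array([-5.43332699e-04, -3.92287731e+01,  1.88401973e+01,  4.18617100e+00,
       -4.64837343e-03, -9.05699835e-07]), 'position': array([236.68049082, 577.80588939, 230.22960992]), 'ee_rot': array([ 9.81145483e-01, -1.93267495e-01, -1.69527981e-04,  1.08982179e-03]), 'contact_force': array([-0.34262269,  0.47045066, -0.02361018]), 'wrist_torque': array([-0.00466725,  0.00878717,  0.03426636]), 'grasp_force': 0.0, 'gripper_width': 85.80701592053944}
scene {'K': array([[431.09547472,   0.        , 255.90071807],
       [  0.        , 431.09547472, 195.90774298],
       [  0.        ,   0.        ,   1.        ]]), 'position': array([-588.71587108, -643.70656435,  790.80770747]), 'orientation': array([ 0.74493485, -0.43028197,  0.24490613, -0.44715823])}
top {'K': array([[365.01720889,   0.        , 261.24659182],
       [  0.        , 365.01720889, 194.60166067],
       [  0.        ,   0.        ,   1.        ]]), 'position': array([ 448.00273343,   -5.86845038, 1170.25603452]), 'orientation': array([ 0.70721321, -0.70606678,  0.01620896, -0.03250299])}
```

View pics/top0.png

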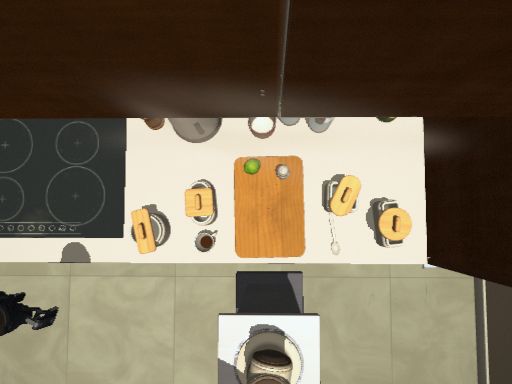

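View pics/scene0.png

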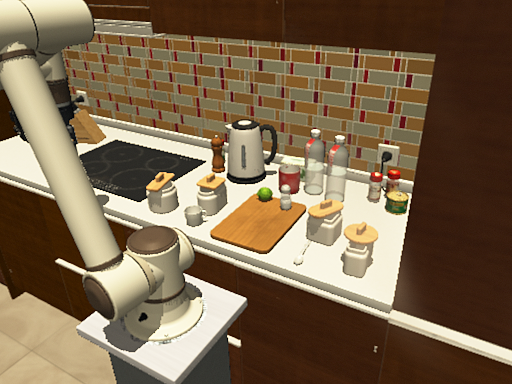

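Top view: the oblong lid is on the leftmost jar (143,231), the square lid at (200,202), the oval lid at (346,195) and the round lid at (395,224). The clear part of the board is at about (270,225), with the salt and lime at its far end. The scene view shows the same layout.

```bash
cat > h.py <<'E'
import numpy as np,cv2
from scipy.spatial.transform import Rotation as R
def ray(p,uv,z):
    "pixels (N,2) -> world points on plane z"
    uv=np.atleast_2d(np.asarray(uv,float)); d=np.c_[uv,np.ones(len(uv))]@np.linalg.inv(p["K"]).T
    d=d@R.from_quat(p["orientation"]).as_matrix().T; c=np.asarray(p["position"])
    return c+d*((z-c[2])/d[:,2])[:,None]
def proj(p,X):
    q=(np.atleast_2d(X)-p["position"])@R.from_quat(p["orientation"]).as_matrix()
    q=q@p["K"].T; return q[:,:2]/q[:,2:]
def wood(im,amin):
    "contours of wood-coloured blobs in an RGB picture"
    h=cv2.cvtColor(im,cv2.COLOR_RGB2HSV); m=cv2.inRange(h,(8,75,60),(28,255,255))
    m=cv2.morphologyEx(m,cv2.MORPH_CLOSE,np.ones((5,5)))
    return [c for c in cv2.findContours(m,cv2.RETR_EXTERNAL,cv2.CHAIN_APPROX_NONE)[0] if cv2.contourArea(c)>amin]
def rect(P):
    "min-area rectangle of world points: centre, long, short, yaw of long side (deg)"
    (c,(w,h),a)=cv2.minAreaRect(P[:,:2].astype(np.float32))
    if w<h: w,h,a=h,w,a+90
    return np.round([*c,w,h,(a+90)%180-90],1)
E
python3 - <<'E'
from h import *
from bench import arm
p=arm.camera_params("top");im=cv2.imread("pics/top0.png")[:,:,::-1].copy()
for c in wood(im,200):
    if cv2.boundingRect(c)[1]<130: continue
    area=cv2.contourArea(c); z=18 if area>3000 else 109
    print(area,c.reshape(-1,2).mean(0).round(),rect(ray(p,c.reshape(-1,2),z)))
a=cv2.resize(im[170:265,120:225],None,fx=5,fy=5,interpolation=cv2.INTER_CUBIC)[:,:395+130]
b=cv2.resize(im[170:265,310:415],None,fx=5,fy=5,interpolation=cv2.INTER_CUBIC)
v=cv2.resize(np.hstack([a,b]),(800,362));cv2.imwrite("pics/zoom.png",v[:,:,::-1])
w=arm.camera_params("wrist");print(w, arm.read_state()["position"])
E
```

```text
2276.0 [499. 333.] [ 136.1 -647.1  279.3   69.5   -2.3]
759.0 [143. 231.] [415.7 364.3 129.9  56.2  13.5]
865.5 [394. 224.] [ 437.1 -364.7   97.6   94.1   -1.1]
733.5 [199. 202.] [499.7 200.6  82.2  82.2   1. ]
827.5 [345. 195.] [ 519.8 -224.2  124.3   66.2  -25.1]
6818.5 [269. 207.] [491.5  -3.1 319.5 219.3   1.3]
333.0 [433. 141.] [ 677.4 -488.6   66.3   65.    88.4]
{'K': array([[277.1246399 ,   0.        , 256.28600761],
       [  0.        , 277.1246399 , 186.74106636],
       [  0.        ,   0.        ,   1.        ]]), 'position': array([312.43233275, 546.00868026, 373.51957426]), 'orientation': array([-0.54974357,  0.81916397,  0.13550943, -0.09159473])} [236.70578698 577.8769481  230.33535751]
```

View pics/zoom.png

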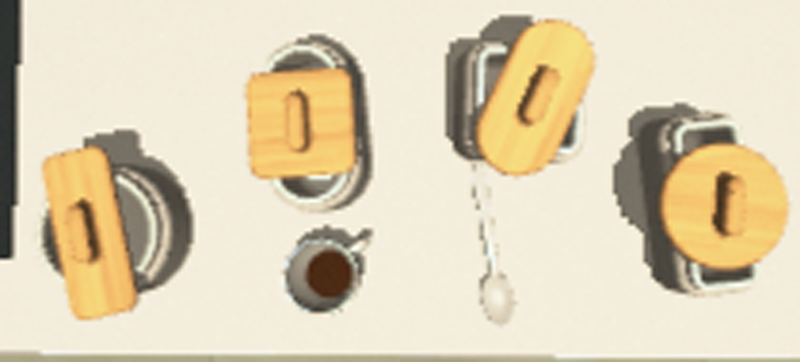

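```bash
python3 -m handwheel '[{"x":0.112,"y":-0.134,"az":0.05},{"x":0.112,"y":-0.134,"az":0.05},{"x":0.112,"y":-0.134,"az":0.05},{"x":0.112,"y":-0.134,"az":0.05},{"x":0.112,"y":-0.134,"az":0.05},{"x":0.112,"y":-0.134,"az":0.05},{"x":0.112,"y":-0.134,"az":0.05},{"x":0.112,"y":-0.134,"az":0.05}]' 0
python3 -m handwheel '[{"z":0},{"z":0},{"z":0},{"z":0},{"z":0},{"z":0},{"z":0},{"z":0}]'
cat > look.py <<'E'
import sys
from h import *
from bench import arm
s=arm.read_state();p=arm.camera_params("wrist");im=arm.get_image("wrist")
M=R.from_quat(s["ee_rot"]).as_matrix()
print("tcp",s["position"].round(1),"yaw",np.degrees(np.arctan2(M[1,0],M[0,0])).round(1),"zaxis",M[:,2].round(3),"w",round(s["gripper_width"],1),"t",s["clock"],"cam",p["position"].round(),"fwd",R.from_quat(p["orientation"]).as_matrix()[:,2].round(3))
cv2.imwrite(f"pics/{sys.argv[1]}.png",im[:,:,::-1]);np.save(f"pics/{sys.argv[1]}.npy",p,allow_pickle=True)
for c in wood(im,300):
    q=c.reshape(-1,2)
    print(cv2.contourArea(c),q.mean(0).round(),*(rect(ray(p,q,z)) for z in map(float,sys.argv[2:])))
E
python3 look.py w1 109
```

```text
tcp [236.7 577.9 230.3] yaw -22.3 zaxis [-0.001 -0.002 -1.   ] w 85.5 t 0.1 cam [312. 546. 374.] fwd [-0.299  0.121 -0.946]
393.5 [ 99. 363.] [ 83.4 858.9  63.9  23.8 -62.7]
361.0 [225. 272.] [148.8 650.5  35.6  30.1   3.8]
584.5 [ 10. 269.] [240.  875.8  81.8  20.9 -48.2]
491.5 [214. 199.] [231.5 621.7  48.1  23.1  63.3]
445.0 [459. 198.] [141.6 392.7  56.7  18.9 -89.1]
913.5 [ 90. 191.] [289.3 731.   72.2  31.8  83. ]
694.5 [341. 173.] [209.6 493.1  64.3  38.3  65.8]
448.0 [305. 165.] [230.6 530.   33.8  32.3 -29.6]
1712.5 [439.  42.] [292.6 384.2  59.9  35.4  75.7]invalid input at $[0]: expected keys x, y, z, ax, ay, az
invalid input at $[0]: expected keys x, y, z, ax, ay, az
```

View pics/w1.png

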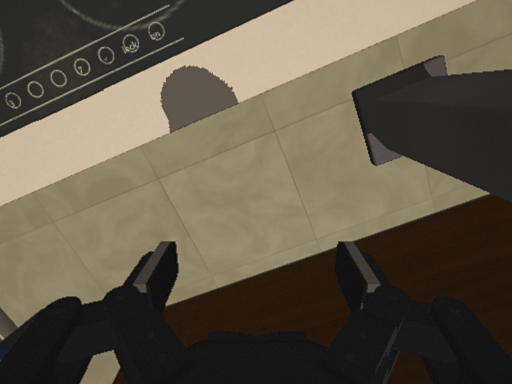

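All keys are required. This wrist view was taken before any move; it shows the fingers at the bottom of the frame and floor and hob behind them.

```bash
python3 -m handwheel '[{"x":0.11,"y":-0.134,"z":0,"ax":0,"ay":0,"az":0.05},{"x":0.11,"y":-0.134,"z":0,"ax":0,"ay":0,"az":0.05},{"x":0.11,"y":-0.134,"z":0,"ax":0,"ay":0,"az":0.05},{"x":0.11,"y":-0.134,"z":0,"ax":0,"ay":0,"az":0.05},{"x":0.11,"y":-0.134,"z":0,"ax":0,"ay":0,"az":0.05},{"x":0.11,"y":-0.134,"z":0,"ax":0,"ay":0,"az":0.05},{"x":0.11,"y":-0.134,"z":0,"ax":0,"ay":0,"az":0.05},{"x":0.11,"y":-0.134,"z":0,"ax":0,"ay":0,"az":0.05}]' 0
python3 -m handwheel '[{"x":0,"y":0,"z":0,"ax":0,"ay":0,"az":0},{"x":0,"y":0,"z":0,"ax":0,"ay":0,"az":0},{"x":0,"y":0,"z":0,"ax":0,"ay":0,"az":0},{"x":0,"y":0,"z":0,"ax":0,"ay":0,"az":0},{"x":0,"y":0,"z":0,"ax":0,"ay":0,"az":0},{"x":0,"y":0,"z":0,"ax":0,"ay":0,"az":0},{"x":0,"y":0,"z":0,"ax":0,"ay":0,"az":0},{"x":0,"y":0,"z":0,"ax":0,"ay":0,"az":0}]' -
python3 look.py w2 109
```

```text
clock: 0.95
position: [413.4, 362.6, 231.1]
ee_rot: [0.993, 0.121, -0.0, 0.0]
contact_force: [0.3, -0.1, -0.2]
gripper_width: 42.8
grasp_force: 0.0
clock: 1.75
position: [412.7, 364.1, 231.3]
ee_rot: [0.993, 0.12, -0.0, 0.0]
contact_force: [-0.1, 0.4, -0.6]
gripper_width: 43.0
grasp_force: 0.0
tcp [412.7 364.1 231.3] yaw 13.7 zaxis [-0. -0. -1.] w 43.0 t 1.75 cam [492. 383. 374.] fwd [-0.313 -0.076 -0.947]
1292.5 [503. 341.] [271.   20.6 147.4  38.5  30.3]
374.0 [ 93. 249.] [289.1 519.4  37.5  31.1  86.5]
559.5 [ 29. 196.] [344.3 585.4  56.5  30.6 -40. ]
7147.0 [249. 207.] [379.  372.8 193.9  86.5  15.5]
17689.0 [465. 162.] [449.8 170.  245.9 116.5  30.3]
```

View pics/w2.png

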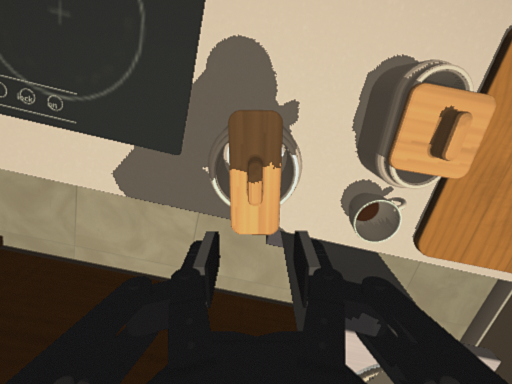

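The oblong lid shows with its corners at about (229,110), (283,110), (280,235) and (231,235), and the bar top at x 247–262, y 157–206. The round jar's mouth is visible behind it.

Run:
```python
from h import *
p=np.load("pics/w2.npy",allow_pickle=True).item()
print(rect(ray(p,[(229,110),(283,110),(280,235),(231,235)],109)))
print(rect(ray(p,[(247,157),(263,157),(262,196),(247,196)],133)))
im=cv2.imread("pics/w2.png");v=cv2.resize(im[90:250,180:330],None,fx=3.6,fy=3.6,interpolation=cv2.INTER_CUBIC);cv2.imwrite("pics/w2z.png",v)
```

```text
[413.9 365.2 129.8  52.7  13.8]
[421.1 367.4  37.2  14.2  13.2]
```

View pics/w2z.png

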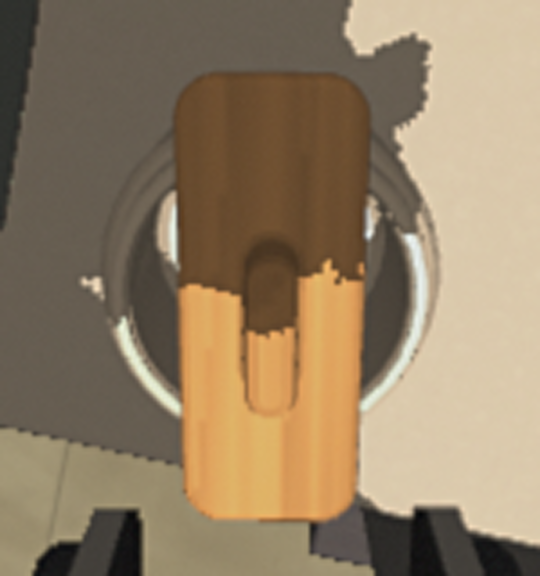

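Plate measures 129.8 x 52.7 mm at (413.9, 365.2), as it should. Going down to grasp.

```bash
python3 -m handwheel '[{"x":0.005,"y":0.005,"z":-0.1,"ax":0,"ay":0,"az":0},{"x":0,"y":0,"z":-0.1,"ax":0,"ay":0,"az":0},{"x":0,"y":0,"z":-0.1,"ax":0,"ay":0,"az":0},{"x":0,"y":0,"z":-0.1,"ax":0,"ay":0,"az":0},{"x":0,"y":0,"z":-0.1,"ax":0,"ay":0,"az":0},{"x":0,"y":0,"z":-0.065,"ax":0,"ay":0,"az":0},{"x":0,"y":0,"z":-0.03,"ax":0,"ay":0,"az":0},{"x":0,"y":0,"z":0,"ax":0,"ay":0,"az":0}]' 0
python3 -m handwheel '[{"x":0,"y":0,"z":0,"ax":0,"ay":0,"az":0},{"x":0,"y":0,"z":0,"ax":0,"ay":0,"az":0},{"x":0,"y":0,"z":0,"ax":0,"ay":0,"az":0},{"x":0,"y":0,"z":0,"ax":0,"ay":0,"az":0},{"x":0,"y":0,"z":0,"ax":0,"ay":0,"az":0},{"x":0,"y":0,"z":0,"ax":0,"ay":0,"az":0},{"x":0,"y":0,"z":0,"ax":0,"ay":0,"az":0},{"x":0,"y":0,"z":0,"ax":0,"ay":0,"az":0}]' -1
```

```text
clock: 2.6
position: [413.7, 364.6, 111.7]
ee_rot: [0.993, 0.119, -0.0, 0.001]
contact_force: [0.4, -0.0, 0.4]
gripper_width: 42.2
grasp_force: 0.0
clock: 3.4
position: [414.3, 365.5, 113.3]
ee_rot: [0.993, 0.12, 0.001, -0.001]
contact_force: [-1.6, 0.2, 5.9]
gripper_width: 12.4
grasp_force: 59.7
```

```bash
python3 -m handwheel '[{"x":0,"y":0,"z":0.03,"ax":0,"ay":0,"az":0},{"x":0,"y":0,"z":0.06,"ax":0,"ay":0,"az":0},{"x":0,"y":0,"z":0.1,"ax":0,"ay":0,"az":0},{"x":0,"y":0,"z":0.1,"ax":0,"ay":0,"az":0},{"x":0,"y":0,"z":0.1,"ax":0,"ay":0,"az":0},{"x":0,"y":0,"z":0.1,"ax":0,"ay":0,"az":0},{"x":0,"y":0,"z":0.06,"ax":0,"ay":0,"az":0},{"x":0,"y":0,"z":0.03,"ax":0,"ay":0,"az":0}]' -
python3 -m handwheel '[{"x":0.008,"y":-0.06,"z":0,"ax":0,"ay":0,"az":-0.01},{"x":0.008,"y":-0.12,"z":0,"ax":0,"ay":0,"az":-0.01},{"x":0.008,"y":-0.13,"z":0,"ax":0,"ay":0,"az":-0.01},{"x":0.008,"y":-0.13,"z":0,"ax":0,"ay":0,"az":-0.01},{"x":0.008,"y":-0.13,"z":0,"ax":0,"ay":0,"az":-0.01},{"x":0.008,"y":-0.13,"z":0,"ax":0,"ay":0,"az":-0.01},{"x":0.008,"y":-0.13,"z":0,"ax":0,"ay":0,"az":-0.01},{"x":0.008,"y":-0.13,"z":0,"ax":0,"ay":0,"az":-0.01}]' -
python3 -m handwheel '[{"x":0.008,"y":-0.13,"z":0,"ax":0,"ay":0,"az":-0.01},{"x":0.008,"y":-0.13,"z":0,"ax":0,"ay":0,"az":-0.01},{"x":0.008,"y":-0.13,"z":0,"ax":0,"ay":0,"az":-0.01},{"x":0.008,"y":-0.13,"z":0,"ax":0,"ay":0,"az":-0.01},{"x":0.008,"y":-0.13,"z":0,"ax":0,"ay":0,"az":-0.01},{"x":0.008,"y":-0.12,"z":0,"ax":0,"ay":0,"az":-0.01},{"x":0.008,"y":-0.1,"z":0,"ax":0,"ay":0,"az":-0.01},{"x":0.008,"y":-0.04,"z":0,"ax":0,"ay":0,"az":-0.01}]' -
python3 look.py w3 209
```

```text
clock: 4.2
position: [414.0, 365.1, 229.7]
ee_rot: [0.993, 0.119, 0.001, -0.001]
contact_force: [-0.2, 0.2, -1.3]
gripper_width: 12.5
grasp_force: 58.7
clock: 5.0
position: [425.7, 170.7, 227.1]
ee_rot: [0.998, 0.056, -0.001, 0.001]
contact_force: [-0.6, -0.5, -1.0]
gripper_width: 12.6
grasp_force: 58.7
clock: 5.8
position: [438.1, -11.1, 227.2]
ee_rot: [1.0, -0.008, -0.001, 0.0]
contact_force: [0.7, 0.2, -1.8]
gripper_width: 12.6
grasp_force: 58.8
tcp [438.1 -11.1 227.2] yaw -0.9 zaxis [-0.003 -0.001 -1.   ] w 12.6 t 5.8 cam [520. -13. 370.] fwd [-0.325  0.005 -0.946]
319.5 [ 68. 285.] [392.7 119.5  23.2  19.5  89.2]
1040.0 [389. 275.] [ 402.  -105.3   54.1   43.6   52.7]
4635.5 [495. 310.] [ 356.9 -179.2  142.8   37.    15.8]
6303.0 [ 33. 120.] [507.1 117.7  50.6  50.3   4.1]
6823.0 [481.  92.] [ 515.8 -130.8   67.3   43.7   15.8]
41528.0 [246. 151.] [462.3  -8.7 206.  100.3   1.1]
```

View pics/w3.png

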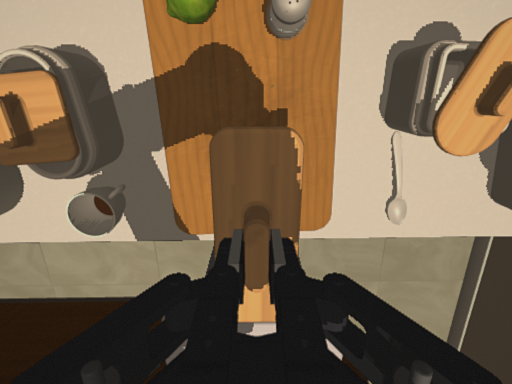

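The oblong lid hangs level between the fingers (plate front edge at y≈128, x 211–302), over the near, clear part of the board. Lowering it.

```bash
python3 -m handwheel '[{"x":0,"y":0,"z":-0.1,"ax":0,"ay":0,"az":0},{"x":0,"y":0,"z":-0.16,"ax":0,"ay":0,"az":0},{"x":0,"y":0,"z":-0.17,"ax":0,"ay":0,"az":0},{"x":0,"y":0,"z":-0.17,"ax":0,"ay":0,"az":0},{"x":0,"y":0,"z":-0.16,"ax":0,"ay":0,"az":0},{"x":0,"y":0,"z":-0.1,"ax":0,"ay":0,"az":0},{"x":0,"y":0,"z":-0.045,"ax":0,"ay":0,"az":0},{"x":0,"y":0,"z":-0.02,"ax":0,"ay":0,"az":0}]' -
python3 -m handwheel '[{"x":0,"y":0,"z":0,"ax":0,"ay":0,"az":0},{"x":0,"y":0,"z":0,"ax":0,"ay":0,"az":0},{"x":0,"y":0,"z":0,"ax":0,"ay":0,"az":0},{"x":0,"y":0,"z":0,"ax":0,"ay":0,"az":0},{"x":0,"y":0,"z":0,"ax":0,"ay":0,"az":0},{"x":0,"y":0,"z":0,"ax":0,"ay":0,"az":0},{"x":0,"y":0,"z":0,"ax":0,"ay":0,"az":0},{"x":0,"y":0,"z":0,"ax":0,"ay":0,"az":0}]' 0
```

```text
clock: 6.65
position: [439.1, -8.9, 42.5]
ee_rot: [1.0, -0.006, -0.001, 0.0]
contact_force: [-0.3, 0.2, -0.9]
gripper_width: 12.6
grasp_force: 58.8
clock: 7.45
position: [439.5, -9.1, 43.3]
ee_rot: [1.0, -0.006, 0.0, -0.0]
contact_force: [0.6, -0.0, 0.1]
gripper_width: 42.8
grasp_force: 0.0
```

```bash
python3 -m handwheel '[{"x":0,"y":0,"z":0.06,"ax":0,"ay":0,"az":0},{"x":0,"y":0,"z":0.12,"ax":0,"ay":0,"az":0},{"x":0,"y":0,"z":0.15,"ax":0,"ay":0,"az":0},{"x":0,"y":0,"z":0.15,"ax":0,"ay":0,"az":0},{"x":0,"y":0,"z":0.15,"ax":0,"ay":0,"az":0},{"x":0,"y":0,"z":0.15,"ax":0,"ay":0,"az":0},{"x":0,"y":-0.08,"z":0.1,"ax":0,"ay":0,"az":0},{"x":0,"y":-0.15,"z":0.06,"ax":0,"ay":0,"az":0}]' -
python3 -m handwheel '[{"x":0,"y":-0.2,"z":0,"ax":0,"ay":0,"az":0},{"x":0,"y":-0.2,"z":0,"ax":0,"ay":0,"az":0},{"x":0,"y":-0.2,"z":0,"ax":0,"ay":0,"az":0},{"x":0,"y":-0.2,"z":0,"ax":0,"ay":0,"az":0},{"x":0,"y":-0.2,"z":0,"ax":0,"ay":0,"az":0},{"x":0,"y":-0.2,"z":0,"ax":0,"ay":0,"az":0},{"x":0,"y":-0.2,"z":0,"ax":0,"ay":0,"az":0},{"x":0,"y":-0.15,"z":0,"ax":0,"ay":0,"az":0}]' -
python3 -m handwheel '[{"x":-0.01,"y":0,"z":0,"ax":0,"ay":0,"az":0},{"x":0,"y":0,"z":0,"ax":0,"ay":0,"az":0},{"x":0,"y":0,"z":0,"ax":0,"ay":0,"az":0},{"x":0,"y":0,"z":0,"ax":0,"ay":0,"az":0},{"x":0,"y":0,"z":0,"ax":0,"ay":0,"az":0},{"x":0,"y":0,"z":0,"ax":0,"ay":0,"az":0},{"x":0,"y":0,"z":0,"ax":0,"ay":0,"az":0},{"x":0,"y":0,"z":0,"ax":0,"ay":0,"az":0}]' -
python3 look.py w4 109; python3 -c "
import cv2;im=cv2.imread('pics/w4.png');cv2.imwrite('pics/w4z.png',cv2.resize(im[80:260,150:370],None,fx=3.3,fy=3.3,interpolation=2))"
```

```text
clock: 8.25
position: [440.3, -54.6, 233.5]
ee_rot: [1.0, -0.004, 0.002, -0.0]
contact_force: [0.8, -0.2, -0.8]
gripper_width: 42.5
grasp_force: 0.0
clock: 9.05
position: [439.0, -367.2, 230.8]
ee_rot: [1.0, -0.007, -0.0, -0.0]
contact_force: [-0.0, 0.5, -0.9]
gripper_width: 42.8
grasp_force: 0.0
clock: 9.85
position: [437.6, -364.9, 231.4]
ee_rot: [1.0, -0.006, 0.0, 0.0]
contact_force: [-0.1, 0.1, -0.1]
gripper_width: 42.7
grasp_force: 0.0
tcp [ 437.6 -364.9  231.4] yaw -0.7 zaxis [ 0. -0. -1.] w 42.7 t 9.85 cam [ 519. -366.  375.] fwd [-0.322  0.004 -0.947]
6713.0 [256. 177.] [ 436.5 -365.2   95.2   94.6   47.1]
21732.0 [ 55. 112.] [ 472.8 -184.4  234.8  126.4  -17.2]
```

View pics/w4z.png

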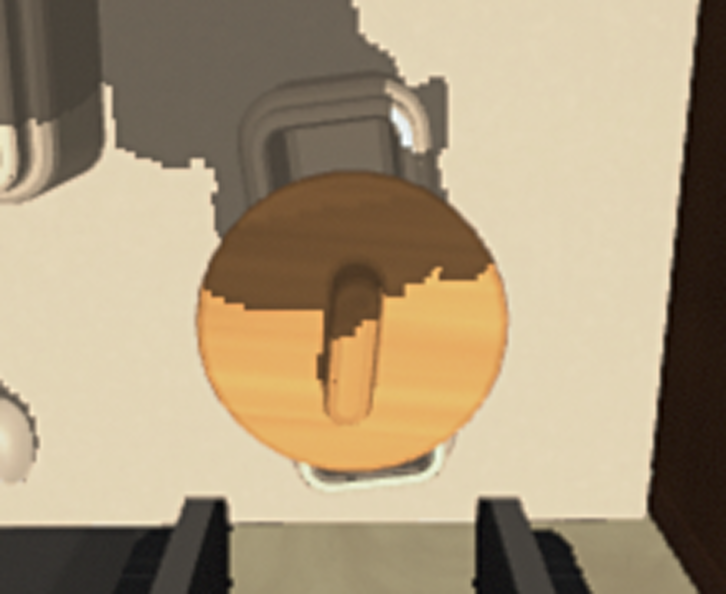

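The round lid is centred on the frame with its bar turned about −4°. The oblong jar beneath it has its mouth's far end visible. Grasping, lifting, then carrying it to the round jar.

```bash
python3 -m handwheel '[{"x":-0.005,"y":0,"z":-0.1,"ax":0,"ay":0,"az":-0.039},{"x":0,"y":0,"z":-0.1,"ax":0,"ay":0,"az":0},{"x":0,"y":0,"z":-0.1,"ax":0,"ay":0,"az":0},{"x":0,"y":0,"z":-0.1,"ax":0,"ay":0,"az":0},{"x":0,"y":0,"z":-0.1,"ax":0,"ay":0,"az":0},{"x":0,"y":0,"z":-0.06,"ax":0,"ay":0,"az":0},{"x":0,"y":0,"z":-0.03,"ax":0,"ay":0,"az":0},{"x":0,"y":0,"z":0,"ax":0,"ay":0,"az":0}]' 0
python3 -m handwheel '[{"x":0,"y":0,"z":0,"ax":0,"ay":0,"az":0},{"x":0,"y":0,"z":0,"ax":0,"ay":0,"az":0},{"x":0,"y":0,"z":0,"ax":0,"ay":0,"az":0},{"x":0,"y":0,"z":0,"ax":0,"ay":0,"az":0},{"x":0,"y":0,"z":0,"ax":0,"ay":0,"az":0},{"x":0,"y":0,"z":0,"ax":0,"ay":0,"az":0},{"x":0,"y":0,"z":0,"ax":0,"ay":0,"az":0},{"x":0,"y":0,"z":0,"ax":0,"ay":0,"az":0}]' -1
python3 -m handwheel '[{"x":0,"y":0,"z":0.03,"ax":0,"ay":0,"az":0},{"x":0,"y":0,"z":0.06,"ax":0,"ay":0,"az":0},{"x":0,"y":0,"z":0.1,"ax":0,"ay":0,"az":0},{"x":0,"y":0,"z":0.1,"ax":0,"ay":0,"az":0},{"x":0,"y":0,"z":0.1,"ax":0,"ay":0,"az":0},{"x":0,"y":0,"z":0.1,"ax":0,"ay":0,"az":0},{"x":0,"y":0,"z":0.06,"ax":0,"ay":0,"az":0},{"x":0,"y":0,"z":0.03,"ax":0,"ay":0,"az":0}]' -
python3 - <<'E'
from h import *
from bench import arm
im=arm.get_image("top");p=arm.camera_params("top")
cv2.imwrite("pics/top1.png",im[:,:,::-1])
a=cv2.resize(im[195:265,110:190],None,fx=5,fy=5,interpolation=2);b=cv2.resize(im[185:255,365:445],None,fx=5,fy=5,interpolation=2)
cv2.imwrite("pics/top1z.png",np.hstack([a,b])[:,:,::-1])
E
```

```text
clock: 10.7
position: [436.3, -365.0, 112.8]
ee_rot: [0.999, -0.037, -0.001, -0.0]
contact_force: [-1.4, -0.0, -0.5]
gripper_width: 42.7
grasp_force: 0.0
clock: 11.5
position: [437.2, -365.5, 114.5]
ee_rot: [0.999, -0.036, 0.001, 0.001]
contact_force: [0.0, 1.1, 5.5]
gripper_width: 12.6
grasp_force: 60.2
clock: 12.3
position: [436.7, -365.1, 230.7]
ee_rot: [0.999, -0.037, 0.001, 0.0]
contact_force: [-0.4, 0.6, -1.6]
gripper_width: 13.1
grasp_force: 59.3
```

View pics/top1z.png

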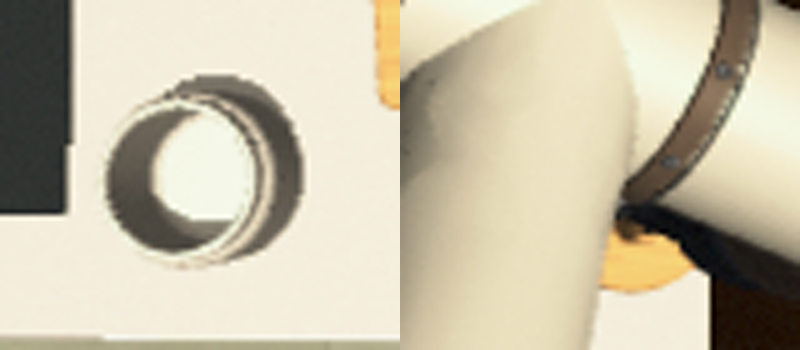

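Run:
```python
from h import *
from bench import arm
p=arm.camera_params("top")
print(ray(p,[(146,230.7)],90))
# oblong+round lid positions in initial top view vs jar outlines: board lid, etc.
```

```text
[[414.84765655 361.08778416  90.        ]]
```

```bash
python3 -m handwheel '[{"x":0,"y":0.08,"z":0,"ax":0,"ay":0,"az":0},{"x":0,"y":0.12,"z":0,"ax":0,"ay":0,"az":0},{"x":0,"y":0.163,"z":0,"ax":0,"ay":0,"az":0},{"x":0,"y":0.163,"z":0,"ax":0,"ay":0,"az":0},{"x":0,"y":0.163,"z":0,"ax":0,"ay":0,"az":0},{"x":0,"y":0.163,"z":0,"ax":0,"ay":0,"az":0},{"x":0,"y":0.163,"z":0,"ax":0,"ay":0,"az":0},{"x":0,"y":0.163,"z":0,"ax":0,"ay":0,"az":0}]' -
python3 -m handwheel '[{"x":0,"y":0.163,"z":0,"ax":0,"ay":0,"az":0},{"x":0,"y":0.163,"z":0,"ax":0,"ay":0,"az":0},{"x":0,"y":0.163,"z":0,"ax":0,"ay":0,"az":0},{"x":0,"y":0.163,"z":0,"ax":0,"ay":0,"az":0},{"x":-0.03,"y":0.163,"z":0,"ax":0,"ay":0,"az":0},{"x":-0.03,"y":0.163,"z":0,"ax":0,"ay":0,"az":0},{"x":-0.04,"y":0.163,"z":0,"ax":0,"ay":0,"az":0},{"x":-0.04,"y":0.163,"z":0,"ax":0,"ay":0,"az":0}]' -
python3 -m handwheel '[{"x":-0.06,"y":0.163,"z":0,"ax":0,"ay":0,"az":0},{"x":-0.06,"y":0.163,"z":0,"ax":0,"ay":0,"az":0},{"x":-0.06,"y":0.163,"z":0,"ax":0,"ay":0,"az":0},{"x":-0.06,"y":0.163,"z":0,"ax":0,"ay":0,"az":0},{"x":-0.06,"y":0.163,"z":0,"ax":0,"ay":0,"az":0},{"x":-0.02,"y":0.163,"z":0,"ax":0,"ay":0,"az":0},{"x":0,"y":0.11,"z":0,"ax":0,"ay":0,"az":0},{"x":0,"y":0.06,"z":0,"ax":0,"ay":0,"az":0}]' -
python3 look.py w5 210
```

```text
clock: 13.15
position: [435.1, -127.5, 228.2]
ee_rot: [0.999, -0.036, -0.001, -0.0]
contact_force: [0.5, 0.2, -1.4]
gripper_width: 12.9
grasp_force: 59.3
clock: 13.95
position: [406.7, 132.5, 228.2]
ee_rot: [0.999, -0.036, -0.001, 0.001]
contact_force: [0.9, 0.5, -1.5]
gripper_width: 12.7
grasp_force: 59.3
clock: 14.75
position: [343.2, 362.1, 228.0]
ee_rot: [0.999, -0.036, -0.001, 0.001]
contact_force: [-0.2, -1.2, -1.1]
gripper_width: 12.5
grasp_force: 59.3
tcp [343.2 362.1 228. ] yaw -4.1 zaxis [-0.001 -0.002 -1.   ] w 12.5 t 14.75 cam [425. 356. 371.] fwd [-0.323  0.022 -0.946]
352.0 [142. 275.] [310.2 442.7  21.3  19.8 -86.8]
384.5 [ 22. 268.] [322.2 523.9  31.1  16.2  53.6]
510.5 [ 70. 239.] [341.8 480.7  34.2  23.9 -72.3]
370.5 [150. 205.] [361.5 426.2  29.9  10.3  57.2]
13664.0 [254. 235.] [336.  359.4 106.5 100.6  54.5]
512.5 [386. 123.] [402.6 283.1  16.7  13.3 -44.4]
10626.0 [463.  61.] [422.5 249.8  98.   63.2  12.5]
```

View pics/w5.png

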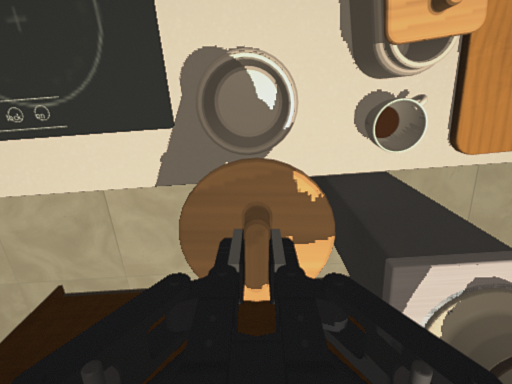

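Wrist view: the round jar's mouth is centred at about (248,101), and the held round lid spans x 180–334 with its top edge at y≈158.

Run:
```python
from h import *
p=np.load("pics/w5.npy",allow_pickle=True).item()
print("jar",ray(p,[(248,101),(206,101),(290,101),(248,56),(248,146)],90).round(1))
for z in(222,225):
    L=ray(p,[(180,230),(334,230),(258,158)],z);print(z,L.round(1))
```

```text
jar [[417.2 364.1  90. ]
 [420.1 404.7  90. ]
 [414.4 323.5  90. ]
 [456.8 360.9  90. ]
 [373.5 367.7  90. ]]
222 [[350.  406.9 222. ]
 [343.4 314.6 222. ]
 [390.7 357.2 222. ]]
225 [[351.5 405.9 225. ]
 [345.  315.5 225. ]
 [391.4 357.1 225. ]]
```

```bash
python3 -m handwheel '[{"x":0.04,"y":0.007,"z":0,"ax":0,"ay":0,"az":0},{"x":0.08,"y":0,"z":0,"ax":0,"ay":0,"az":0},{"x":0.08,"y":0,"z":-0.04,"ax":0,"ay":0,"az":0},{"x":0.08,"y":0,"z":-0.09,"ax":0,"ay":0,"az":0},{"x":0.06,"y":0,"z":-0.12,"ax":0,"ay":0,"az":0},{"x":0.02,"y":0,"z":-0.12,"ax":0,"ay":0,"az":0},{"x":0,"y":0,"z":-0.1,"ax":0,"ay":0,"az":0},{"x":0,"y":0,"z":-0.04,"ax":0,"ay":0,"az":0}]' -
python3 -m handwheel '[{"x":0,"y":0,"z":0,"ax":0,"ay":0,"az":0},{"x":0,"y":0,"z":0,"ax":0,"ay":0,"az":0},{"x":0,"y":0,"z":0,"ax":0,"ay":0,"az":0},{"x":0,"y":0,"z":0,"ax":0,"ay":0,"az":0},{"x":0,"y":0,"z":0,"ax":0,"ay":0,"az":0},{"x":0,"y":0,"z":0,"ax":0,"ay":0,"az":0},{"x":0,"y":0,"z":0,"ax":0,"ay":0,"az":0},{"x":0,"y":0,"z":0,"ax":0,"ay":0,"az":0}]' -
```

```text
clock: 15.6
position: [417.0, 359.9, 124.4]
ee_rot: [0.999, -0.038, -0.001, 0.002]
contact_force: [-1.1, -0.2, -1.5]
gripper_width: 12.6
grasp_force: 59.3
clock: 16.4
position: [416.4, 362.4, 127.4]
ee_rot: [0.999, -0.036, 0.0, -0.0]
contact_force: [-0.3, 0.1, -1.6]
gripper_width: 12.9
grasp_force: 59.3
```

```bash
python3 -m handwheel '[{"x":-0.004,"y":0.003,"z":-0.03,"ax":0,"ay":0,"az":0},{"x":0,"y":0,"z":-0.03,"ax":0,"ay":0,"az":0},{"x":0,"y":0,"z":-0.02,"ax":0,"ay":0,"az":0},{"x":0,"y":0,"z":-0.01,"ax":0,"ay":0,"az":0},{"x":0,"y":0,"z":-0.01,"ax":0,"ay":0,"az":0},{"x":0,"y":0,"z":-0.005,"ax":0,"ay":0,"az":0},{"x":0,"y":0,"z":0,"ax":0,"ay":0,"az":0},{"x":0,"y":0,"z":0,"ax":0,"ay":0,"az":0}]' -
```

```text
clock: 17.2
position: [415.8, 363.0, 106.5]
ee_rot: [0.999, -0.037, 0.0, -0.0]
contact_force: [-0.1, 0.3, -1.6]
gripper_width: 12.5
grasp_force: 59.3
```

The plug has gone in with no contact force. Down the last 3 mm, then release and lift.

```bash
python3 -m handwheel '[{"x":0,"y":0,"z":-0.007,"ax":0,"ay":0,"az":0},{"x":0,"y":0,"z":-0.007,"ax":0,"ay":0,"az":0},{"x":0,"y":0,"z":0,"ax":0,"ay":0,"az":0},{"x":0,"y":0,"z":0,"ax":0,"ay":0,"az":0},{"x":0,"y":0,"z":0,"ax":0,"ay":0,"az":0},{"x":0,"y":0,"z":0,"ax":0,"ay":0,"az":0},{"x":0,"y":0,"z":0,"ax":0,"ay":0,"az":0},{"x":0,"y":0,"z":0,"ax":0,"ay":0,"az":0}]' -
python3 -m handwheel '[{"x":0,"y":0,"z":0,"ax":0,"ay":0,"az":0},{"x":0,"y":0,"z":0,"ax":0,"ay":0,"az":0},{"x":0,"y":0,"z":0,"ax":0,"ay":0,"az":0},{"x":0,"y":0,"z":0,"ax":0,"ay":0,"az":0},{"x":0,"y":0,"z":0,"ax":0,"ay":0,"az":0},{"x":0,"y":0,"z":0,"ax":0,"ay":0,"az":0},{"x":0,"y":0,"z":0,"ax":0,"ay":0,"az":0},{"x":0,"y":0,"z":0,"ax":0,"ay":0,"az":0}]' 0
python3 -m handwheel '[{"x":0,"y":0,"z":0.04,"ax":0,"ay":0,"az":0},{"x":0,"y":0,"z":0.08,"ax":0,"ay":0,"az":0},{"x":0,"y":0,"z":0.1,"ax":0,"ay":0,"az":0},{"x":0,"y":0,"z":0.1,"ax":0,"ay":0,"az":0},{"x":0,"y":0,"z":0.1,"ax":0,"ay":0,"az":0},{"x":0,"y":0,"z":0.1,"ax":0,"ay":0,"az":0},{"x":0,"y":0,"z":0.08,"ax":0,"ay":0,"az":0},{"x":0,"y":0,"z":0.04,"ax":0,"ay":0,"az":0}]' -
python3 look.py w6 99 109
```

```text
clock: 18.0
position: [415.8, 363.2, 104.5]
ee_rot: [0.999, -0.036, 0.0, -0.0]
contact_force: [-2.1, -0.3, 5.6]
gripper_width: 12.1
grasp_force: 60.2
clock: 18.8
position: [415.7, 362.9, 103.5]
ee_rot: [0.999, -0.037, -0.0, 0.0]
contact_force: [0.2, 0.1, 1.1]
gripper_width: 42.9
grasp_force: 0.0
clock: 19.6
position: [416.2, 363.5, 233.9]
ee_rot: [0.999, -0.036, 0.001, -0.001]
contact_force: [-0.4, -0.4, -0.2]
gripper_width: 42.6
grasp_force: 0.0
tcp [416.2 363.5 233.9] yaw -4.2 zaxis [ 0.002  0.003 -1.   ] w 42.6 t 19.6 cam [497. 356. 377.] fwd [-0.319  0.027 -0.947]
600.0 [ 76. 256.] [329.9 579.8  64.3  51.1 -85.5] [335.9 571.8  62.   49.3 -85.5]
405.5 [486. 245.] [312.7 109.8  53.7  35.7  11.6] [319.3 118.7  51.8  34.4  11.6]
326.5 [384. 179.] [402.3 230.4  29.1  17.9 -43.5] [405.7 234.9  28.   17.3 -43.5]
6246.0 [257. 174.] [415.  362.7  95.8  94.7  -4. ] [418.  362.5  92.3  91.3  -4. ]
18602.5 [458. 100.] [454.1 174.8 203.  124.6  12.2] [455.7 181.3 195.7 120.1  12.2]
```

Contact when seated, and the plate measures 96 x 95 mm at z = 99, so the round lid is seated. Next the oblong lid on the board.

```bash
python3 -m handwheel '[{"x":0.023,"y":-0.06,"z":0,"ax":0,"ay":0,"az":0.039},{"x":0.023,"y":-0.1,"z":0,"ax":0,"ay":0,"az":0},{"x":0.023,"y":-0.13,"z":0,"ax":0,"ay":0,"az":0},{"x":0.023,"y":-0.13,"z":0,"ax":0,"ay":0,"az":0},{"x":0.023,"y":-0.13,"z":0,"ax":0,"ay":0,"az":0},{"x":0,"y":-0.13,"z":0,"ax":0,"ay":0,"az":0},{"x":0,"y":-0.13,"z":0,"ax":0,"ay":0,"az":0},{"x":0,"y":-0.13,"z":0,"ax":0,"ay":0,"az":0}]' -
python3 -m handwheel '[{"x":0,"y":-0.13,"z":0,"ax":0,"ay":0,"az":0},{"x":0,"y":-0.13,"z":0,"ax":0,"ay":0,"az":0},{"x":0,"y":-0.13,"z":0,"ax":0,"ay":0,"az":0},{"x":0,"y":-0.13,"z":-0.05,"ax":0,"ay":0,"az":0},{"x":0,"y":-0.13,"z":-0.1,"ax":0,"ay":0,"az":0},{"x":0,"y":-0.13,"z":-0.1,"ax":0,"ay":0,"az":0},{"x":0,"y":-0.1,"z":-0.1,"ax":0,"ay":0,"az":0},{"x":0,"y":-0.042,"z":-0.05,"ax":0,"ay":0,"az":0}]' -
python3 -m handwheel '[{"x":0,"y":0,"z":0,"ax":0,"ay":0,"az":0},{"x":0,"y":0,"z":0,"ax":0,"ay":0,"az":0},{"x":0,"y":0,"z":0,"ax":0,"ay":0,"az":0},{"x":0,"y":0,"z":0,"ax":0,"ay":0,"az":0},{"x":0,"y":0,"z":0,"ax":0,"ay":0,"az":0},{"x":0,"y":0,"z":0,"ax":0,"ay":0,"az":0},{"x":0,"y":0,"z":0,"ax":0,"ay":0,"az":0},{"x":0,"y":0,"z":0,"ax":0,"ay":0,"az":0}]' -
python3 look.py w7 37; python3 -c "
import cv2;im=cv2.imread('pics/w7.png');cv2.imwrite('pics/w7z.png',cv2.resize(im[60:280,150:370],None,fx=2.7,fy=2.7,interpolation=2))"
```

```text
clock: 20.45
position: [438.1, 172.7, 230.9]
ee_rot: [1.0, -0.007, -0.001, 0.0]
contact_force: [-0.2, 0.2, -0.4]
gripper_width: 42.8
grasp_force: 0.0
clock: 21.25
position: [436.6, -11.8, 149.6]
ee_rot: [1.0, -0.008, -0.002, 0.001]
contact_force: [0.2, 0.2, -0.5]
gripper_width: 42.5
grasp_force: 0.0
clock: 22.05
position: [438.7, -9.4, 151.6]
ee_rot: [1.0, -0.006, 0.0, -0.0]
contact_force: [-0.7, -0.1, -0.5]
gripper_width: 42.5
grasp_force: 0.0
tcp [438.7  -9.4 151.6] yaw -0.7 zaxis [ 0.  0. -1.] w 42.5 t 22.05 cam [521. -11. 295.] fwd [-0.322  0.005 -0.947]
458.0 [ 59. 295.] [304.3 216.   39.5  33.3  81.6]
2474.5 [500. 326.] [ 243.4 -290.   183.4   43.7   15.9]
690.5 [  5. 154.] [466.7 223.9  66.8  16.8 -17.3]
488.0 [507. 144.] [ 470.3 -242.7   57.6   10.8   15.9]
55266.5 [248. 128.] [468.8  -2.8 249.7 204.2   1.1]
```

View pics/w7z.png

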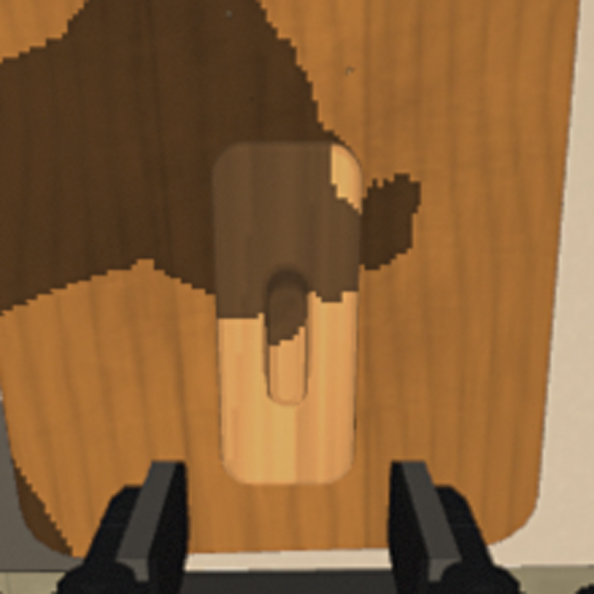

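The oblong lid lies square on the board: zoomed corners at about (213,142), (361,142), (355,484) and (222,484).

Run:
```python
from h import *
p=np.load("pics/w7.npy",allow_pickle=True).item()
z=np.array([(213,142),(361,142),(355,484),(222,484)])
print(rect(ray(p,z/2.7+[150,60]-.3,37)))
# oblong jar outline from w4 (rim, z=90): white/grey contrast hard; zoom px of visible outer corners
p=np.load("pics/w4.npy",allow_pickle=True).item()
z=np.array([(240,115),(432,95),(446,465),(305,470),(340,82),(365,490)])
print(ray(p,z/3.3+[150,80]-.35,90).round(1))
```

```text
[439.2 -10.  128.7  51.7  -0.6]
[[ 498.9 -332.2   90. ]
 [ 504.1 -390.    90. ]
 [ 381.7 -396.9   90. ]
 [ 380.3 -348.5   90. ]
 [ 508.1 -362.5   90. ]
 [ 372.5 -369.1   90. ]]
```

```bash
python3 -m handwheel '[{"x":0,"y":-0.003,"z":-0.05,"ax":0,"ay":0,"az":0},{"x":0,"y":0,"z":-0.1,"ax":0,"ay":0,"az":0},{"x":0,"y":0,"z":-0.1,"ax":0,"ay":0,"az":0},{"x":0,"y":0,"z":-0.1,"ax":0,"ay":0,"az":0},{"x":0,"y":0,"z":-0.1,"ax":0,"ay":0,"az":0},{"x":0,"y":0,"z":-0.065,"ax":0,"ay":0,"az":0},{"x":0,"y":0,"z":-0.03,"ax":0,"ay":0,"az":0},{"x":0,"y":0,"z":0,"ax":0,"ay":0,"az":0}]' 0
python3 -m handwheel '[{"x":0,"y":0,"z":0,"ax":0,"ay":0,"az":0},{"x":0,"y":0,"z":0,"ax":0,"ay":0,"az":0},{"x":0,"y":0,"z":0,"ax":0,"ay":0,"az":0},{"x":0,"y":0,"z":0,"ax":0,"ay":0,"az":0},{"x":0,"y":0,"z":0,"ax":0,"ay":0,"az":0},{"x":0,"y":0,"z":0,"ax":0,"ay":0,"az":0},{"x":0,"y":0,"z":0,"ax":0,"ay":0,"az":0},{"x":0,"y":0,"z":0,"ax":0,"ay":0,"az":0}]' -1
python3 -m handwheel '[{"x":0,"y":0,"z":0.06,"ax":0,"ay":0,"az":0},{"x":0,"y":0,"z":0.12,"ax":0,"ay":0,"az":0},{"x":0,"y":0,"z":0.15,"ax":0,"ay":0,"az":0},{"x":0,"y":0,"z":0.15,"ax":0,"ay":0,"az":0},{"x":0,"y":0,"z":0.15,"ax":0,"ay":0,"az":0},{"x":0,"y":0,"z":0.15,"ax":0,"ay":0,"az":0},{"x":0,"y":0,"z":0.1,"ax":0,"ay":0,"az":0},{"x":0,"y":0,"z":0.06,"ax":0,"ay":0,"az":0}]' -
```

```text
clock: 22.9
position: [438.0, -10.3, 41.5]
ee_rot: [1.0, -0.006, -0.001, 0.0]
contact_force: [-0.1, 0.1, 0.0]
gripper_width: 42.5
grasp_force: 0.0
clock: 23.7
position: [439.3, -9.8, 43.2]
ee_rot: [1.0, -0.006, 0.001, -0.0]
contact_force: [-0.7, 1.2, 7.0]
gripper_width: 12.6
grasp_force: 60.9
clock: 24.5
position: [438.7, -10.0, 231.9]
ee_rot: [1.0, -0.006, 0.001, -0.0]
contact_force: [0.3, 0.6, -1.3]
gripper_width: 12.4
grasp_force: 59.9
```

```bash
python3 -m handwheel '[{"x":-0.01,"y":-0.06,"z":0,"ax":0,"ay":0,"az":0.01},{"x":-0.02,"y":-0.1,"z":0,"ax":0,"ay":0,"az":0.01},{"x":-0.02,"y":-0.12,"z":0,"ax":0,"ay":0,"az":0.01},{"x":-0.02,"y":-0.12,"z":0,"ax":0,"ay":0,"az":0.01},{"x":-0.02,"y":-0.12,"z":0,"ax":0,"ay":0,"az":0.01},{"x":-0.03,"y":-0.12,"z":0,"ax":0,"ay":0,"az":0.01},{"x":-0.03,"y":-0.12,"z":0,"ax":0,"ay":0,"az":0},{"x":-0.03,"y":-0.12,"z":0,"ax":0,"ay":0,"az":0}]' -
python3 -m handwheel '[{"x":-0.03,"y":-0.12,"z":0,"ax":0,"ay":0,"az":0},{"x":-0.03,"y":-0.12,"z":0,"ax":0,"ay":0,"az":0},{"x":-0.03,"y":-0.12,"z":0,"ax":0,"ay":0,"az":0},{"x":-0.03,"y":-0.12,"z":0,"ax":0,"ay":0,"az":0},{"x":-0.03,"y":-0.12,"z":0,"ax":0,"ay":0,"az":0},{"x":-0.03,"y":-0.12,"z":0,"ax":0,"ay":0,"az":0},{"x":-0.02,"y":-0.12,"z":0,"ax":0,"ay":0,"az":0},{"x":0,"y":-0.06,"z":0,"ax":0,"ay":0,"az":0}]' -
python3 -m handwheel '[{"x":0,"y":0,"z":0,"ax":0,"ay":0,"az":0},{"x":0,"y":0,"z":0,"ax":0,"ay":0,"az":0},{"x":0,"y":0,"z":0,"ax":0,"ay":0,"az":0},{"x":0,"y":0,"z":0,"ax":0,"ay":0,"az":0},{"x":0,"y":0,"z":0,"ax":0,"ay":0,"az":0},{"x":0,"y":0,"z":0,"ax":0,"ay":0,"az":0},{"x":0,"y":0,"z":0,"ax":0,"ay":0,"az":0},{"x":0,"y":0,"z":0,"ax":0,"ay":0,"az":0}]' -
python3 look.py w8 225; python3 -c "
import cv2;im=cv2.imread('pics/w8.png');cv2.imwrite('pics/w8z.png',cv2.resize(im[0:230,140:380],None,fx=2.6,fy=2.6,interpolation=2))"
```

```text
clock: 25.3
position: [401.5, -186.8, 229.7]
ee_rot: [0.999, 0.041, -0.001, -0.0]
contact_force: [0.1, 0.8, -0.1]
gripper_width: 12.6
grasp_force: 59.9
clock: 26.1
position: [361.6, -367.1, 229.5]
ee_rot: [0.999, 0.04, -0.001, -0.001]
contact_force: [-1.0, -0.4, -1.0]
gripper_width: 12.8
grasp_force: 59.9
clock: 26.9
position: [362.7, -366.0, 230.6]
ee_rot: [0.999, 0.041, 0.0, 0.0]
contact_force: [-0.2, -0.3, -1.1]
gripper_width: 12.3
grasp_force: 59.9
tcp [ 362.7 -366.   230.6] yaw 4.7 zaxis [ 0. -0. -1.] w 12.3 t 26.9 cam [ 444. -360.  374.] fwd [-0.321 -0.026 -0.947]
2402.0 [437. 321.] [ 298.7 -497.   128.6   22.5   46.4]
329.0 [ 80. 189.] [ 385.  -263.4   17.3   13.3  -41.7]
11799.0 [255. 228.] [ 357.  -366.5  141.6   51.2    4.5]
12863.5 [51. 65.] [ 438.5 -262.2   97.7   61.6  -11.9]
```

View pics/w8z.png

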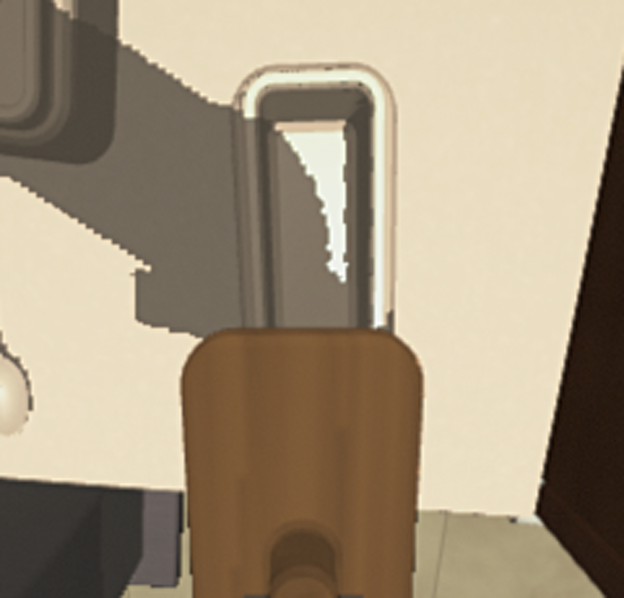

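Zoomed view: the oblong jar's mouth has inner edges at x≈258 and 374 and its far inner edge at y≈88. The held lid's front edge is at y≈330 (x 182–422).

Run:
```python
from h import *
p=np.load("pics/w8.npy",allow_pickle=True).item()
f=lambda z,h:ray(p,np.array(z)/2.6+[140,0]-.3,h).round(1)
print("inner L top/bot, R top/bot, far\n",f([(258,120),(261,320),(374,120),(374,320),(316,88)],90))
print("outer L,R,far\n",f([(236,110),(396,110),(316,65)],90))
print("lid front, L, R\n",f([(302,330),(182,380),(423,380)],226))
# automatic: brightness profiles across the mouth
g=cv2.cvtColor(cv2.imread("pics/w8.png"),cv2.COLOR_BGR2GRAY).astype(int)
for r in(60,90,115): print(r,g[r,225:300].tolist())
print(g[15:50,262].tolist())
```

```text
inner L top/bot, R top/bot, far
 [[ 483.4 -340.2   90. ]
 [ 414.1 -345.7   90. ]
 [ 486.8 -381.1   90. ]
 [ 417.8 -389.1   90. ]
 [ 495.1 -359.8   90. ]]
outer L,R,far
 [[ 485.9 -332.2   90. ]
 [ 490.6 -388.5   90. ]
 [ 502.2 -359.1   90. ]]
lid front, L, R
 [[ 427.3 -360.8  226. ]
 [ 415.1 -337.   226. ]
 [ 419.3 -386.5  226. ]]
60 [106, 107, 106, 102, 92, 94, 99, 105, 102, 105, 117, 123, 120, 104, 87, 74, 72, 75, 92, 103, 102, 106, 122, 121, 121, 122, 120, 118, 114, 133, 203, 241, 237, 236, 236, 236, 236, 236, 236, 236, 236, 236, 236, 236, 235, 237, 240, 237, 119, 94, 100, 97, 79, 71, 72, 72, 74, 92, 137, 219, 241, 237, 226, 201, 206, 195, 166, 185, 223, 223, 222, 222, 222, 222, 222]
90 [106, 107, 107, 108, 108, 104, 92, 95, 102, 106, 102, 109, 120, 121, 115, 90, 79, 72, 74, 86, 103, 102, 106, 119, 120, 117, 119, 118, 119, 119, 118, 118, 117, 117, 117, 118, 117, 117, 117, 115, 115, 171, 246, 240, 237, 238, 242, 239, 122, 94, 101, 98, 79, 73, 73, 70, 75, 104, 160, 220, 242, 238, 220, 202, 205, 178, 176, 207, 224, 223, 223, 221, 222, 222, 222]
115 [106, 107, 107, 107, 107, 107, 105, 94, 94, 100, 106, 103, 105, 119, 120, 115, 90, 83, 73, 74, 86, 104, 104, 106, 117, 117, 117, 117, 117, 117, 117, 117, 116, 116, 116, 116, 116, 116, 116, 116, 115, 115, 117, 117, 117, 117, 117, 117, 114, 102, 102, 101, 85, 73, 72, 70, 80, 116, 173, 236, 241, 238, 221, 205, 204, 165, 176, 225, 224, 223, 222, 223, 223, 223, 223]
[219, 219, 220, 219, 219, 220, 221, 222, 223, 176, 152, 176, 213, 233, 237, 239, 206, 162, 144, 108, 93, 94, 95, 94, 94, 95, 96, 94, 95, 93, 92, 139, 191, 199, 197]
```

```bash
python3 -m handwheel '[{"x":-0.03,"y":0,"z":0,"ax":0,"ay":0,"az":0},{"x":-0.05,"y":0,"z":0,"ax":0,"ay":0,"az":0},{"x":-0.06,"y":0,"z":0,"ax":0,"ay":0,"az":0},{"x":-0.06,"y":0,"z":0,"ax":0,"ay":0,"az":0},{"x":-0.05,"y":0,"z":0,"ax":0,"ay":0,"az":0},{"x":-0.03,"y":0,"z":0,"ax":0,"ay":0,"az":0},{"x":0,"y":0,"z":0,"ax":0,"ay":0,"az":0},{"x":0,"y":0,"z":0,"ax":0,"ay":0,"az":0}]' -
python3 look.py w9 225
python3 - <<'E'
from h import *
def prof(n,pts):
    p=np.load(f"pics/{n}.npy",allow_pickle=True).item();g=cv2.cvtColor(cv2.imread(f"pics/{n}.png"),cv2.COLOR_BGR2GRAY)
    for c,a,b in pts:
        print(n,c,a,g[a:b,c].tolist()); print([ray(p,[(c,r)],90)[0,:2].round(1).tolist() for r in(a,b)])
prof("w9",[(258,70,128),(265,70,128)])
prof("w4",[(262,98,125),(262,215,235)])
E
```

```text
clock: 27.75
position: [306.7, -366.3, 230.7]
ee_rot: [0.999, 0.041, 0.0, 0.0]
contact_force: [0.9, -0.1, -1.3]
gripper_width: 12.3
grasp_force: 59.9
tcp [ 306.7 -366.3  230.7] yaw 4.7 zaxis [ 0.001 -0.    -1.   ] w 12.3 t 27.75 cam [ 388. -360.  374.] fwd [-0.321 -0.026 -0.947]
12209.5 [459. 297.] [ 266.7 -513.1  163.2   64.3   57.1]
11835.5 [256. 229.] [ 300.5 -366.8  142.6   51.2    4.8]
5835.5 [26. 61.] [ 3.923e+02 -2.435e+02  5.630e+01  3.240e+01 -3.000e-01]
w9 258 70 [116, 118, 119, 119, 119, 119, 120, 118, 119, 119, 119, 119, 119, 118, 118, 118, 118, 118, 118, 118, 117, 116, 117, 117, 117, 117, 117, 116, 116, 113, 112, 112, 97, 87, 90, 100, 108, 116, 116, 106, 94, 91, 96, 89, 82, 87, 103, 108, 108, 107, 105, 106, 106, 106, 108, 100, 81, 82]
[[408.5, -359.8], [354.6, -364.4]]
w9 265 70 [236, 237, 237, 237, 237, 236, 237, 237, 238, 240, 242, 201, 176, 235, 247, 248, 249, 174, 115, 114, 113, 116, 116, 117, 118, 117, 118, 118, 116, 112, 112, 112, 93, 84, 91, 101, 112, 116, 116, 107, 94, 95, 95, 87, 81, 89, 103, 105, 105, 106, 107, 108, 106, 106, 108, 100, 80, 77]
[[409.0, -366.4], [355.2, -371.4]]
w4 262 98 [101, 102, 101, 88, 81, 88, 99, 102, 104, 107, 101, 89, 100, 107, 108, 110, 107, 83, 96, 108, 109, 109, 109, 109, 108, 109, 109]
[[514.1, -371.7], [488.2, -371.6]]
w4 262 215 [187, 185, 185, 185, 184, 186, 177, 136, 125, 130, 183, 225, 222, 211, 212, 213, 213, 213, 213, 214]
[[388.9, -371.2], [363.6, -371.0]]
```

Run:
```python
from h import *
P={n:np.load(f"pics/{n}.npy",allow_pickle=True).item() for n in("w4","w8","w9")}
for n,u,rows in(("w8",262,(24.5,29,29.5,33.5)),("w9",260,(102,107.5,108.5,115)),("w4",262,(101.5,107,109,114.5)),("w4",262,(222.5,226))):
    print(n,[ray(P[n],[(u,r)],90)[0,:2].round(1).tolist() for r in rows])
print("axis",[ray(P["w8"],[q],90)[0,:2].round(1).tolist() for q in((261,60),(261.2,90),(261.5,115))])
for r in (60,90):
    g=cv2.cvtColor(cv2.imread("pics/w9.png"),cv2.COLOR_BGR2GRAY);print(r,g[r,228:296].tolist(),ray(P["w9"],[(228,r),(296,r)],90).round(1).tolist())
```

```text
w8 [[502.4, -359.8], [498.9, -360.1], [498.5, -360.2], [495.2, -360.4]]
w9 [[379.7, -364.2], [374.6, -364.6], [373.6, -364.7], [367.4, -365.3]]
w4 [[510.8, -371.7], [505.7, -371.7], [503.7, -371.7], [498.5, -371.6]]
w4 [[379.6, -371.1], [375.1, -371.1]]
axis [[473.2, -361.5], [446.8, -364.0], [423.5, -366.4]]
60 [106, 107, 106, 106, 107, 106, 102, 90, 93, 98, 105, 103, 104, 113, 120, 120, 109, 89, 78, 75, 90, 101, 102, 108, 120, 173, 248, 243, 239, 236, 235, 235, 235, 235, 235, 235, 235, 236, 235, 235, 235, 236, 235, 236, 236, 236, 237, 240, 235, 126, 101, 100, 101, 96, 72, 71, 73, 72, 72, 75, 85, 105, 185, 244, 239, 234, 201, 202] [[414.8, -331.1, 90.0], [420.0, -394.5, 90.0]]
90 [106, 106, 107, 105, 107, 105, 106, 105, 97, 90, 96, 104, 105, 102, 108, 118, 119, 113, 89, 79, 75, 90, 103, 103, 109, 118, 118, 118, 118, 118, 117, 117, 116, 117, 117, 117, 114, 113, 132, 176, 177, 205, 247, 250, 238, 127, 111, 115, 115, 116, 107, 101, 103, 98, 72, 71, 72, 71, 71, 79, 114, 158, 220, 242, 237, 220, 201, 203] [[388.3, -332.4, 90.0], [393.7, -397.9, 90.0]]
```

```bash
python3 -m handwheel '[{"x":0.06,"y":0.005,"z":0,"ax":0,"ay":0,"az":0.009},{"x":0.12,"y":0,"z":0,"ax":0,"ay":0,"az":0},{"x":0.13,"y":0,"z":0,"ax":0,"ay":0,"az":0},{"x":0.13,"y":0,"z":0,"ax":0,"ay":0,"az":0},{"x":0.12,"y":0,"z":-0.05,"ax":0,"ay":0,"az":0},{"x":0.07,"y":0,"z":-0.1,"ax":0,"ay":0,"az":0},{"x":0.024,"y":0,"z":-0.12,"ax":0,"ay":0,"az":0},{"x":0,"y":0,"z":-0.12,"ax":0,"ay":0,"az":0}]' -
python3 -m handwheel '[{"x":0,"y":0,"z":-0.08,"ax":0,"ay":0,"az":0},{"x":0,"y":0,"z":-0.04,"ax":0,"ay":0,"az":0},{"x":0,"y":0,"z":0,"ax":0,"ay":0,"az":0},{"x":0,"y":0,"z":0,"ax":0,"ay":0,"az":0},{"x":0,"y":0,"z":0,"ax":0,"ay":0,"az":0},{"x":0,"y":0,"z":0,"ax":0,"ay":0,"az":0},{"x":0,"y":0,"z":0,"ax":0,"ay":0,"az":0},{"x":0,"y":0,"z":0,"ax":0,"ay":0,"az":0}]' -
```

```text
clock: 28.6
position: [439.8, -364.8, 151.2]
ee_rot: [0.999, 0.049, 0.0, 0.0]
contact_force: [-0.2, 1.0, -1.6]
gripper_width: 12.6
grasp_force: 60.0
clock: 29.4
position: [437.6, -365.2, 128.9]
ee_rot: [0.999, 0.048, 0.0, 0.0]
contact_force: [0.6, -0.1, -0.8]
gripper_width: 12.7
grasp_force: 59.9
```

```bash
python3 -m handwheel '[{"x":0,"y":0,"z":-0.03,"ax":0,"ay":0,"az":0},{"x":0,"y":0,"z":-0.03,"ax":0,"ay":0,"az":0},{"x":0,"y":0,"z":-0.02,"ax":0,"ay":0,"az":0},{"x":0,"y":0,"z":-0.01,"ax":0,"ay":0,"az":0},{"x":0,"y":0,"z":-0.01,"ax":0,"ay":0,"az":0},{"x":0,"y":0,"z":-0.01,"ax":0,"ay":0,"az":0},{"x":0,"y":0,"z":0,"ax":0,"ay":0,"az":0},{"x":0,"y":0,"z":0,"ax":0,"ay":0,"az":0}]' -
```

```text
clock: 30.2
position: [437.6, -365.1, 106.6]
ee_rot: [0.999, 0.048, 0.0, 0.0]
contact_force: [0.3, 0.6, -1.2]
gripper_width: 12.9
grasp_force: 59.9
```

Went in cleanly. Seat, release, lift, then verify from above.

```bash
python3 -m handwheel '[{"x":0,"y":0,"z":-0.007,"ax":0,"ay":0,"az":0},{"x":0,"y":0,"z":-0.007,"ax":0,"ay":0,"az":0},{"x":0,"y":0,"z":0,"ax":0,"ay":0,"az":0},{"x":0,"y":0,"z":0,"ax":0,"ay":0,"az":0},{"x":0,"y":0,"z":0,"ax":0,"ay":0,"az":0},{"x":0,"y":0,"z":0,"ax":0,"ay":0,"az":0},{"x":0,"y":0,"z":0,"ax":0,"ay":0,"az":0},{"x":0,"y":0,"z":0,"ax":0,"ay":0,"az":0}]' -
python3 -m handwheel '[{"x":0,"y":0,"z":0,"ax":0,"ay":0,"az":0},{"x":0,"y":0,"z":0,"ax":0,"ay":0,"az":0},{"x":0,"y":0,"z":0,"ax":0,"ay":0,"az":0},{"x":0,"y":0,"z":0,"ax":0,"ay":0,"az":0},{"x":0,"y":0,"z":0,"ax":0,"ay":0,"az":0},{"x":0,"y":0,"z":0,"ax":0,"ay":0,"az":0},{"x":0,"y":0,"z":0,"ax":0,"ay":0,"az":0},{"x":0,"y":0,"z":0,"ax":0,"ay":0,"az":0}]' 0
python3 -m handwheel '[{"x":0,"y":0,"z":0.04,"ax":0,"ay":0,"az":0},{"x":0,"y":0,"z":0.08,"ax":0,"ay":0,"az":0},{"x":0,"y":0,"z":0.1,"ax":0,"ay":0,"az":0},{"x":0,"y":0,"z":0.1,"ax":0,"ay":0,"az":0},{"x":0,"y":0,"z":0.1,"ax":0,"ay":0,"az":0},{"x":0,"y":0,"z":0.1,"ax":0,"ay":0,"az":0},{"x":0,"y":0,"z":0.08,"ax":0,"ay":0,"az":0},{"x":0,"y":0,"z":0.02,"ax":0,"ay":0,"az":0}]' -
python3 look.py w10 99 109
```

```text
clock: 31.0
position: [437.8, -365.4, 105.6]
ee_rot: [0.999, 0.049, 0.001, 0.001]
contact_force: [-1.7, 1.8, 7.9]
gripper_width: 12.5
grasp_force: 61.0
clock: 31.8
position: [437.5, -365.1, 103.6]
ee_rot: [0.999, 0.048, -0.0, -0.0]
contact_force: [0.3, -0.1, 0.9]
gripper_width: 42.4
grasp_force: 0.0
clock: 32.6
position: [438.4, -365.7, 230.6]
ee_rot: [0.999, 0.048, 0.002, 0.001]
contact_force: [-0.3, 0.7, 0.0]
gripper_width: 42.7
grasp_force: 0.0
tcp [ 438.4 -365.7  230.6] yaw 5.6 zaxis [ 0.004 -0.003 -1.   ] w 42.7 t 32.6 cam [ 519. -358.  374.] fwd [-0.317 -0.033 -0.948]
388.0 [376. 374.] [ 175.2 -550.6   60.8   30.3   42.2] [ 187.7 -543.6   58.6   29.2   42.2]
346.0 [238. 302.] [ 274.2 -363.5   80.6   38.5   36.8] [ 283.1 -363.3   77.7   37.1   36.8]
5841.5 [255. 171.] [ 438.5 -365.4  128.6   52.2    5.5] [ 441.5 -365.1  124.    50.3    5.5]
21293.5 [59. 96.] [ 473.5 -184.8  228.2  137.8  -10.8] [ 475.2 -191.1  219.9  132.8  -10.8]
```

```bash
python3 -m handwheel '[{"x":0.051,"y":0.088,"z":0,"ax":0,"ay":0,"az":-0.043},{"x":0.051,"y":0.088,"z":0,"ax":0,"ay":0,"az":-0.043},{"x":0.051,"y":0.088,"z":0,"ax":0,"ay":0,"az":-0.043},{"x":0.051,"y":0.088,"z":0,"ax":0,"ay":0,"az":-0.043},{"x":0.051,"y":0.088,"z":0,"ax":0,"ay":0,"az":-0.043},{"x":0.051,"y":0.088,"z":0,"ax":0,"ay":0,"az":-0.043},{"x":0.051,"y":0.088,"z":0,"ax":0,"ay":0,"az":-0.043},{"x":0.051,"y":0.088,"z":0,"ax":0,"ay":0,"az":-0.043}]' -
python3 -m handwheel '[{"x":0,"y":0,"z":0,"ax":0,"ay":0,"az":0},{"x":0,"y":0,"z":0,"ax":0,"ay":0,"az":0},{"x":0,"y":0,"z":0,"ax":0,"ay":0,"az":0},{"x":0,"y":0,"z":0,"ax":0,"ay":0,"az":0},{"x":0,"y":0,"z":0,"ax":0,"ay":0,"az":0},{"x":0,"y":0,"z":0,"ax":0,"ay":0,"az":0},{"x":0,"y":0,"z":0,"ax":0,"ay":0,"az":0},{"x":0,"y":0,"z":0,"ax":0,"ay":0,"az":0}]' -
python3 look.py w11 109
```

```text
clock: 33.45
position: [518.8, -223.3, 226.6]
ee_rot: [0.975, -0.222, -0.001, -0.0]
contact_force: [0.0, 0.8, -1.0]
gripper_width: 42.7
grasp_force: 0.0
clock: 34.25
position: [519.0, -224.4, 227.8]
ee_rot: [0.975, -0.22, 0.0, -0.0]
contact_force: [0.2, -0.0, 0.5]
gripper_width: 42.9
grasp_force: 0.0
tcp [ 519.  -224.4  227.8] yaw -25.4 zaxis [ 0. -0. -1.] w 42.9 t 34.25 cam [ 593. -261.  371.] fwd [-0.291  0.139 -0.946]
320.0 [464. 297.] [ 284.  -381.9   58.2   23.    -6. ]
733.5 [222. 286.] [ 418.3 -138.8   72.1   29.4  -39.9]
7521.5 [409. 231.] [ 413.3 -361.7  175.8  134.8  -27.8]
6848.0 [255. 176.] [ 518.9 -224.5  124.9   64.3  -25.4]
21256.0 [ 95. 203.] [545.3 -68.7 178.9 163.4   1.3]
```

Oval lid measured at (518.9, −224.5), 124.9 x 64.3 mm, −25.4°. Grasp it and carry it to the board.

```bash
python3 -m handwheel '[{"x":0,"y":0,"z":-0.1,"ax":0,"ay":0,"az":0},{"x":0,"y":0,"z":-0.1,"ax":0,"ay":0,"az":0},{"x":0,"y":0,"z":-0.1,"ax":0,"ay":0,"az":0},{"x":0,"y":0,"z":-0.1,"ax":0,"ay":0,"az":0},{"x":0,"y":0,"z":-0.09,"ax":0,"ay":0,"az":0},{"x":0,"y":0,"z":-0.06,"ax":0,"ay":0,"az":0},{"x":0,"y":0,"z":-0.025,"ax":0,"ay":0,"az":0},{"x":0,"y":0,"z":0,"ax":0,"ay":0,"az":0}]' 0
python3 -m handwheel '[{"x":0,"y":0,"z":0,"ax":0,"ay":0,"az":0},{"x":0,"y":0,"z":0,"ax":0,"ay":0,"az":0},{"x":0,"y":0,"z":0,"ax":0,"ay":0,"az":0},{"x":0,"y":0,"z":0,"ax":0,"ay":0,"az":0},{"x":0,"y":0,"z":0,"ax":0,"ay":0,"az":0},{"x":0,"y":0,"z":0,"ax":0,"ay":0,"az":0},{"x":0,"y":0,"z":0,"ax":0,"ay":0,"az":0},{"x":0,"y":0,"z":0,"ax":0,"ay":0,"az":0}]' -1
python3 -m handwheel '[{"x":0,"y":0,"z":0.03,"ax":0,"ay":0,"az":0},{"x":0,"y":0,"z":0.06,"ax":0,"ay":0,"az":0},{"x":0,"y":0,"z":0.1,"ax":0,"ay":0,"az":0},{"x":0,"y":0,"z":0.1,"ax":0,"ay":0,"az":0},{"x":0,"y":0,"z":0.1,"ax":0,"ay":0,"az":0},{"x":0,"y":0,"z":0.1,"ax":0,"ay":0,"az":0},{"x":0,"y":0,"z":0.06,"ax":0,"ay":0,"az":0},{"x":0,"y":0,"z":0.03,"ax":0,"ay":0,"az":0}]' -
python3 -m handwheel '[{"x":-0.03,"y":0.08,"z":0,"ax":0,"ay":0,"az":0.03},{"x":-0.05,"y":0.14,"z":0,"ax":0,"ay":0,"az":0.04},{"x":-0.06,"y":0.16,"z":0,"ax":0,"ay":0,"az":0.04},{"x":-0.06,"y":0.16,"z":0,"ax":0,"ay":0,"az":0.04},{"x":-0.06,"y":0.16,"z":0,"ax":0,"ay":0,"az":0.04},{"x":-0.06,"y":0.16,"z":0,"ax":0,"ay":0,"az":0.04},{"x":-0.05,"y":0.14,"z":0,"ax":0,"ay":0,"az":0.03},{"x":-0.02,"y":0.1,"z":0,"ax":0,"ay":0,"az":0.022}]' -
python3 -m handwheel '[{"x":0,"y":0,"z":0,"ax":0,"ay":0,"az":0},{"x":0,"y":0,"z":-0.1,"ax":0,"ay":0,"az":0},{"x":0,"y":0,"z":-0.15,"ax":0,"ay":0,"az":0},{"x":0,"y":0,"z":-0.15,"ax":0,"ay":0,"az":0},{"x":0,"y":0,"z":-0.15,"ax":0,"ay":0,"az":0},{"x":0,"y":0,"z":-0.15,"ax":0,"ay":0,"az":0},{"x":0,"y":0,"z":-0.1,"ax":0,"ay":0,"az":0},{"x":0,"y":0,"z":-0.05,"ax":0,"ay":0,"az":0}]' -
```

```text
clock: 35.1
position: [519.0, -224.3, 112.3]
ee_rot: [0.975, -0.22, -0.0, 0.0]
contact_force: [1.1, -0.1, 0.1]
gripper_width: 42.3
grasp_force: 0.0
clock: 35.9
position: [519.8, -224.4, 113.8]
ee_rot: [0.976, -0.22, 0.001, 0.0]
contact_force: [-0.4, 1.3, 5.7]
gripper_width: 12.8
grasp_force: 59.5
clock: 36.7
position: [519.3, -224.3, 230.1]
ee_rot: [0.975, -0.22, 0.001, -0.0]
contact_force: [-0.7, -0.0, -1.6]
gripper_width: 12.7
grasp_force: 58.6
clock: 37.5
position: [438.8, -2.7, 227.8]
ee_rot: [1.0, 0.002, -0.001, -0.0]
contact_force: [-0.8, -1.1, -0.8]
gripper_width: 12.4
grasp_force: 58.6
clock: 38.3
position: [439.3, -5.2, 56.5]
ee_rot: [1.0, -0.001, -0.002, 0.001]
contact_force: [-1.1, -0.2, -1.3]
gripper_width: 13.0
grasp_force: 58.7
```

```bash
python3 -m handwheel '[{"x":0,"y":0,"z":-0.03,"ax":0,"ay":0,"az":0},{"x":0,"y":0,"z":-0.02,"ax":0,"ay":0,"az":0},{"x":0,"y":0,"z":-0.01,"ax":0,"ay":0,"az":0},{"x":0,"y":0,"z":-0.01,"ax":0,"ay":0,"az":0},{"x":0,"y":0,"z":0,"ax":0,"ay":0,"az":0},{"x":0,"y":0,"z":0,"ax":0,"ay":0,"az":0},{"x":0,"y":0,"z":0,"ax":0,"ay":0,"az":0},{"x":0,"y":0,"z":0,"ax":0,"ay":0,"az":0}]' -
python3 -m handwheel '[{"x":0,"y":0,"z":0,"ax":0,"ay":0,"az":0},{"x":0,"y":0,"z":0,"ax":0,"ay":0,"az":0},{"x":0,"y":0,"z":0,"ax":0,"ay":0,"az":0},{"x":0,"y":0,"z":0,"ax":0,"ay":0,"az":0},{"x":0,"y":0,"z":0,"ax":0,"ay":0,"az":0},{"x":0,"y":0,"z":0,"ax":0,"ay":0,"az":0},{"x":0,"y":0,"z":0,"ax":0,"ay":0,"az":0},{"x":0,"y":0,"z":0,"ax":0,"ay":0,"az":0}]' 0
python3 -m handwheel '[{"x":0,"y":0,"z":0.06,"ax":0,"ay":0,"az":0},{"x":0,"y":0,"z":0.12,"ax":0,"ay":0,"az":0},{"x":0,"y":0,"z":0.15,"ax":0,"ay":0,"az":0},{"x":0,"y":0,"z":0.15,"ax":0,"ay":0,"az":0},{"x":0,"y":0,"z":0.15,"ax":0,"ay":0,"az":0},{"x":0,"y":0,"z":0.15,"ax":0,"ay":0,"az":0},{"x":0,"y":0,"z":0.1,"ax":0,"ay":0,"az":0},{"x":0,"y":0,"z":0.05,"ax":0,"ay":0,"az":0}]' -
python3 -m handwheel '[{"x":0.03,"y":0.08,"z":0,"ax":0,"ay":0,"az":0.012},{"x":0.04,"y":0.14,"z":0,"ax":0,"ay":0,"az":0},{"x":0.04,"y":0.15,"z":0,"ax":0,"ay":0,"az":0},{"x":0.04,"y":0.15,"z":0,"ax":0,"ay":0,"az":0},{"x":0.04,"y":0.15,"z":0,"ax":0,"ay":0,"az":0},{"x":0.04,"y":0.15,"z":0,"ax":0,"ay":0,"az":0},{"x":0.04,"y":0.13,"z":0,"ax":0,"ay":0,"az":0},{"x":0.03,"y":0.07,"z":0,"ax":0,"ay":0,"az":0}]' -
python3 -m handwheel '[{"x":0,"y":0,"z":0,"ax":0,"ay":0,"az":0},{"x":0,"y":0,"z":0,"ax":0,"ay":0,"az":0},{"x":0,"y":0,"z":0,"ax":0,"ay":0,"az":0},{"x":0,"y":0,"z":0,"ax":0,"ay":0,"az":0},{"x":0,"y":0,"z":0,"ax":0,"ay":0,"az":0},{"x":0,"y":0,"z":0,"ax":0,"ay":0,"az":0},{"x":0,"y":0,"z":0,"ax":0,"ay":0,"az":0},{"x":0,"y":0,"z":0,"ax":0,"ay":0,"az":0}]' -
python3 look.py w12 109
```

```text
clock: 39.1
position: [441.2, -4.2, 44.9]
ee_rot: [1.0, -0.0, 0.0, -0.0]
contact_force: [0.0, -0.3, -1.2]
gripper_width: 12.6
grasp_force: 58.7
clock: 39.9
position: [441.1, -4.3, 44.7]
ee_rot: [1.0, -0.0, 0.0, 0.0]
contact_force: [0.4, -0.8, -0.3]
gripper_width: 42.6
grasp_force: 0.0
clock: 40.7
position: [441.7, -4.1, 232.7]
ee_rot: [1.0, -0.0, 0.002, -0.001]
contact_force: [0.2, 0.4, -0.3]
gripper_width: 42.6
grasp_force: 0.0
clock: 41.5
position: [501.0, 201.3, 229.4]
ee_rot: [1.0, 0.01, -0.001, 0.001]
contact_force: [-0.5, -0.7, 0.7]
gripper_width: 42.9
grasp_force: 0.0
clock: 42.3
position: [501.1, 199.7, 230.8]
ee_rot: [1.0, 0.009, 0.0, -0.0]
contact_force: [0.6, 0.1, 0.7]
gripper_width: 42.6
grasp_force: 0.0
tcp [501.1 199.7 230.8] yaw 1.0 zaxis [ 0.  0. -1.] w 42.6 t 42.3 cam [583. 200. 374.] fwd [-0.322 -0.005 -0.947]
820.5 [432. 295.] [368.   -8.5  75.4  50.3  49.6]
5453.0 [109. 253.] [417.1 360.3 110.6  94.8 -56.1]
6172.0 [252. 178.] [498.9 204.   83.8  81.2   3.6]
36586.0 [417. 139.] [513.8  50.9 236.7 163.2   1.3]
```

Run:
```python
from h import *
p=np.load("pics/w12.npy",allow_pickle=True).item();im=cv2.imread("pics/w12.png")[:,:,::-1].copy()
c=[c for c in wood(im,3000) if 200<c[:,0,0].mean()<300][0]
q=c.reshape(-1,2);print(q.min(0),q.max(0))
print(cv2.approxPolyDP(c,6,True).reshape(-1,2).tolist())
for r in(145,160,190,205): 
    x=q[q[:,1]==r][:,0];print(r,x.min(),x.max(),ray(p,[(x.min(),r),(x.max(),r)],109).round(1).tolist())
cv2.imwrite("pics/w12z.png",cv2.resize(im[80:260,150:350,::-1],None,fx=3,fy=3,interpolation=2))
```

```text
[209 138] [292 219]
[[287, 141], [218, 141], [210, 148], [220, 218], [291, 211]]
145 213 290 [[534.2, 241.5, 109.0], [535.6, 167.5, 109.0]]
160 209 291 [[519.4, 245.9, 109.0], [520.9, 165.7, 109.0]]
190 213 292 [[488.3, 243.0, 109.0], [489.9, 162.9, 109.0]]
205 214 292 [[471.9, 242.5, 109.0], [473.4, 161.9, 109.0]]
```

View pics/w12z.png

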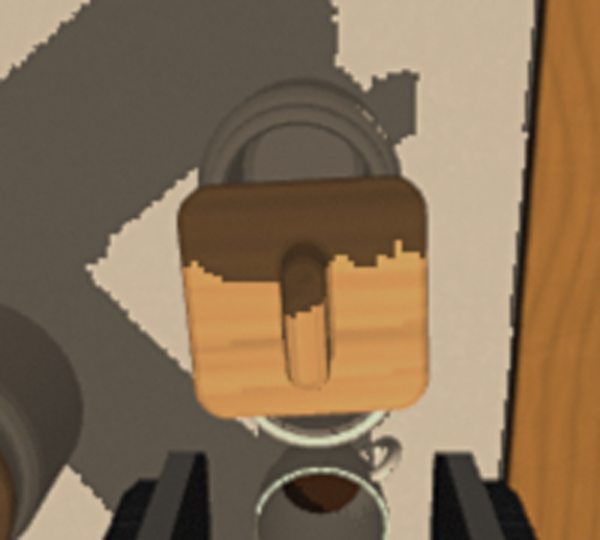

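The square lid is turned about +3.5°, with its plate centre at zoomed (306,298), so 4 mm to the +y side of the tool. Correcting, then grasping.

```bash
python3 -m handwheel '[{"x":-0.01,"y":0.019,"z":-0.08,"ax":0,"ay":0,"az":0.029},{"x":0,"y":0,"z":-0.1,"ax":0,"ay":0,"az":0},{"x":0,"y":0,"z":-0.11,"ax":0,"ay":0,"az":0},{"x":0,"y":0,"z":-0.11,"ax":0,"ay":0,"az":0},{"x":0,"y":0,"z":-0.1,"ax":0,"ay":0,"az":0},{"x":0,"y":0,"z":-0.06,"ax":0,"ay":0,"az":0},{"x":0,"y":0,"z":-0.025,"ax":0,"ay":0,"az":0},{"x":0,"y":0,"z":0,"ax":0,"ay":0,"az":0}]' 0
python3 -m handwheel '[{"x":0,"y":0,"z":0,"ax":0,"ay":0,"az":0},{"x":0,"y":0,"z":0,"ax":0,"ay":0,"az":0},{"x":0,"y":0,"z":0,"ax":0,"ay":0,"az":0},{"x":0,"y":0,"z":0,"ax":0,"ay":0,"az":0},{"x":0,"y":0,"z":0,"ax":0,"ay":0,"az":0},{"x":0,"y":0,"z":0,"ax":0,"ay":0,"az":0},{"x":0,"y":0,"z":0,"ax":0,"ay":0,"az":0},{"x":0,"y":0,"z":0,"ax":0,"ay":0,"az":0}]' -1
python3 -m handwheel '[{"x":0,"y":0,"z":0.03,"ax":0,"ay":0,"az":0},{"x":0,"y":0,"z":0.06,"ax":0,"ay":0,"az":0},{"x":0,"y":0,"z":0.1,"ax":0,"ay":0,"az":0},{"x":0,"y":0,"z":0.1,"ax":0,"ay":0,"az":0},{"x":0,"y":0,"z":0.1,"ax":0,"ay":0,"az":0},{"x":0,"y":0,"z":0.1,"ax":0,"ay":0,"az":0},{"x":0,"y":0,"z":0.06,"ax":0,"ay":0,"az":0},{"x":0,"y":0,"z":0.03,"ax":0,"ay":0,"az":0}]' -
python3 - <<'E'
from h import *
from bench import arm
im=arm.get_image("top");p=arm.camera_params("top")
g=cv2.cvtColor(im,cv2.COLOR_RGB2GRAY).astype(int)
c=proj(p,[[520,-224,90]])[0].round().astype(int);print(c)
for r in range(c[1]-22,c[1]+23,2): print(r,' '.join(map(str,g[r,c[0]-24:c[0]+25])))
E
```

```text
clock: 43.15
position: [499.1, 203.5, 113.5]
ee_rot: [0.999, 0.032, -0.0, 0.0]
contact_force: [0.3, 0.2, 0.8]
gripper_width: 42.7
grasp_force: 0.0
clock: 43.95
position: [499.8, 204.0, 114.9]
ee_rot: [0.999, 0.032, 0.001, -0.001]
contact_force: [-0.5, -0.2, 5.8]
gripper_width: 12.7
grasp_force: 60.0
clock: 44.75
position: [499.3, 203.7, 231.1]
ee_rot: [0.999, 0.032, 0.001, -0.001]
contact_force: [0.0, 0.1, -1.5]
gripper_width: 12.9
grasp_force: 59.2
[344 196]
174 237 237 237 237 238 237 238 238 237 237 238 237 237 238 237 238 237 237 238 238 238 237 237 238 237 237 238 238 238 238 238 238 237 237 237 238 237 237 237 237 236 237 237 237 236 237 237 237 237
176 238 237 238 238 237 238 237 237 237 237 237 237 237 237 238 237 237 237 237 237 238 238 237 238 238 237 237 238 237 238 237 238 237 237 238 237 237 237 238 237 237 238 238 236 237 237 237 237 237
178 237 237 237 237 238 238 237 237 238 238 238 237 237 237 238 237 237 238 238 237 237 237 237 237 237 237 237 238 237 237 237 237 237 237 237 237 237 237 237 237 237 237 237 237 237 238 237 238 237
180 237 238 237 237 225 140 140 138 
[... 3158 characters left out ...]
 148 126 133 142 142 154 177 186 211 219 236 237 238 238 236 239 238 238 237 238 238 237 237 237 237
214 237 238 238 238 238 238 238 237 229 197 230 234 238 238 238 238 238 238 239 238 238 238 238 237 238 239 238 238 238 238 238 238 238 237 238 238 237 238 238 238 238 238 238 238 238 239 239 238 238
216 238 238 237 238 238 238 238 238 237 234 233 232 236 238 238 238 238 237 237 238 238 238 239 238 238 238 238 237 238 237 237 238 238 239 238 238 238 238 238 238 238 238 238 237 238 237 238 237 238
218 239 238 237 238 238 238 238 238 233 221 235 232 232 238 238 238 239 238 238 238 238 238 238 238 239 238 238 238 238 238 238 238 238 238 238 238 238 238 238 239 238 238 238 238 239 238 237 238 238
```

Run:
```python
from h import *
from bench import arm
p=arm.camera_params("top")
print(ray(p,[(343.6,195.3),(356,188),(355.4,205)],90).round(1))
```

```text
[[ 520.7 -224.    90. ]
 [ 542.3 -260.7   90. ]
 [ 492.1 -258.2   90. ]]
```

```bash
python3 -m handwheel '[{"x":-0.02,"y":-0.06,"z":0,"ax":0,"ay":0,"az":-0.01},{"x":-0.02,"y":-0.1,"z":0,"ax":0,"ay":0,"az":-0.01},{"x":-0.02,"y":-0.15,"z":0,"ax":0,"ay":0,"az":-0.01},{"x":-0.02,"y":-0.15,"z":0,"ax":0,"ay":0,"az":-0.01},{"x":-0.02,"y":-0.15,"z":0,"ax":0,"ay":0,"az":-0.01},{"x":-0.02,"y":-0.15,"z":0,"ax":0,"ay":0,"az":-0.013},{"x":-0.02,"y":-0.15,"z":0,"ax":0,"ay":0,"az":0},{"x":-0.02,"y":-0.15,"z":0,"ax":0,"ay":0,"az":0}]' -
python3 -m handwheel '[{"x":-0.02,"y":-0.15,"z":0,"ax":0,"ay":0,"az":0},{"x":-0.02,"y":-0.15,"z":0,"ax":0,"ay":0,"az":0},{"x":-0.02,"y":-0.15,"z":0,"ax":0,"ay":0,"az":0},{"x":-0.02,"y":-0.15,"z":0,"ax":0,"ay":0,"az":0},{"x":-0.02,"y":-0.15,"z":0,"ax":0,"ay":0,"az":0},{"x":-0.02,"y":-0.15,"z":0,"ax":0,"ay":0,"az":0},{"x":-0.02,"y":-0.12,"z":0,"ax":0,"ay":0,"az":0},{"x":-0.005,"y":-0.06,"z":0,"ax":0,"ay":0,"az":0}]' -
python3 -m handwheel '[{"x":0,"y":0,"z":0,"ax":0,"ay":0,"az":0},{"x":0,"y":0,"z":0,"ax":0,"ay":0,"az":0},{"x":0,"y":0,"z":0,"ax":0,"ay":0,"az":0},{"x":0,"y":0,"z":0,"ax":0,"ay":0,"az":0},{"x":0,"y":0,"z":0,"ax":0,"ay":0,"az":0},{"x":0,"y":0,"z":0,"ax":0,"ay":0,"az":0},{"x":0,"y":0,"z":0,"ax":0,"ay":0,"az":0},{"x":0,"y":0,"z":0,"ax":0,"ay":0,"az":0}]' -
python3 look.py w13 227; python3 -c "
import cv2;im=cv2.imread('pics/w13.png');cv2.imwrite('pics/w13z.png',cv2.resize(im[20:220,150:360],None,fx=3,fy=3,interpolation=2))"
```

```text
clock: 45.6
position: [465.2, -11.0, 228.8]
ee_rot: [1.0, -0.018, -0.001, 0.0]
contact_force: [0.2, -0.6, -1.4]
gripper_width: 12.6
grasp_force: 59.2
clock: 46.4
position: [435.6, -226.6, 228.7]
ee_rot: [1.0, -0.02, -0.001, -0.0]
contact_force: [-0.4, -0.0, -1.2]
gripper_width: 12.7
grasp_force: 59.2
clock: 47.2
position: [438.1, -224.3, 229.7]
ee_rot: [1.0, -0.018, 0.0, -0.0]
contact_force: [-0.8, 0.8, -0.7]
gripper_width: 12.5
grasp_force: 59.2
tcp [ 438.1 -224.3  229.7] yaw -2.0 zaxis [ 0.  0. -1.] w 12.5 t 47.2 cam [ 520. -228.  373.] fwd [-0.322  0.012 -0.947]
359.5 [ 36. 291.] [405.3 -84.7  24.3  18.5  88.1]
425.5 [367. 270.] [ 413.8 -294.7   26.4   20.   -27.6]
7073.0 [477. 314.] [ 369.7 -365.8  132.1   51.2   14.5]
12140.0 [258. 233.] [ 437.9 -227.    83.9   83.8   88. ]
6180.0 [392. 166.] [ 476.4 -300.2   69.3   28.7    5.7]
34154.5 [ 87. 106.] [ 502.7 -135.5  121.7   92.2    1. ]
```

View pics/w13z.png

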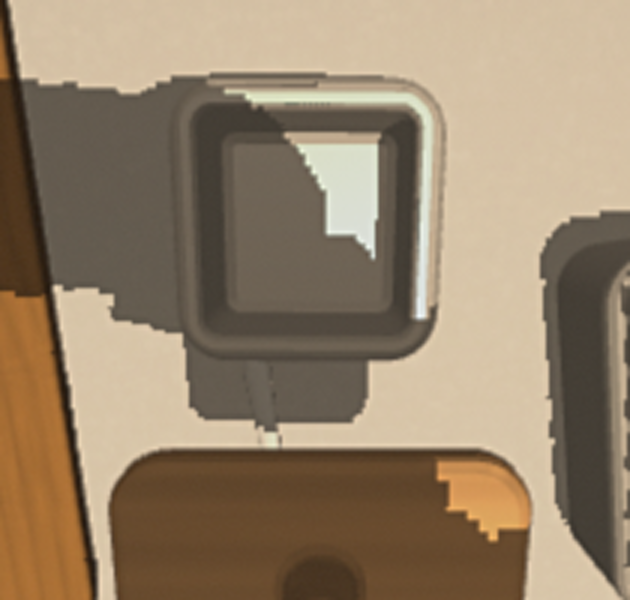

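The square jar's outer rim shows at zoomed x 175–445 and y 76–358, nearly square to the frame. The held lid spans x 110–530 with its front edge level at y≈450.

Run:
```python
from h import *
p=np.load("pics/w13.npy",allow_pickle=True).item();print(p["position"].round(1))
f=lambda z,h:ray(p,np.array(z)/3+[150,20]-.33,h).round(1)
print("outer",f([(180,217),(441,217),(310,76),(310,358)],88).tolist())
print("inner",f([(196,217),(416,217),(308,104),(308,335)],90).tolist())
print("inner right edge",f([(418,130),(414,310)],90).tolist(),"left",f([(193,150),(200,310)],90).tolist())
print("lid L,R,front L, front R",f([(111,520),(529,520),(160,450),(480,450)],227).tolist())
```

```text
[ 519.9 -227.9  372.9]
outer [[521.8, -182.3, 88.0], [518.9, -266.9, 88.0], [561.5, -226.0, 88.0], [474.8, -222.7, 88.0]]
inner [[521.6, -187.7, 90.0], [519.2, -258.5, 90.0], [553.4, -225.1, 90.0], [482.8, -222.3, 90.0]]
inner right edge [[544.8, -259.1, 90.0], [489.8, -257.9, 90.0]] left [[541.5, -188.4, 90.0], [492.3, -186.6, 90.0]]
lid L,R,front L, front R [[467.9, -186.9, 227.0], [465.2, -264.9, 227.0], [481.1, -197.3, 227.0], [479.1, -255.4, 227.0]]
```

```bash
python3 -m handwheel '[{"x":0.04,"y":0.0045,"z":0,"ax":0,"ay":0,"az":0},{"x":0.08,"y":0,"z":0,"ax":0,"ay":0,"az":0},{"x":0.1,"y":0,"z":0,"ax":0,"ay":0,"az":0},{"x":0.09,"y":0,"z":-0.04,"ax":0,"ay":0,"az":0},{"x":0.06,"y":0,"z":-0.1,"ax":0,"ay":0,"az":0},{"x":0.031,"y":0,"z":-0.14,"ax":0,"ay":0,"az":0},{"x":0,"y":0,"z":-0.14,"ax":0,"ay":0,"az":0},{"x":0,"y":0,"z":-0.09,"ax":0,"ay":0,"az":0}]' -
python3 -m handwheel '[{"x":0,"y":0,"z":0,"ax":0,"ay":0,"az":0},{"x":0,"y":0,"z":0,"ax":0,"ay":0,"az":0},{"x":0,"y":0,"z":0,"ax":0,"ay":0,"az":0},{"x":0,"y":0,"z":0,"ax":0,"ay":0,"az":0},{"x":0,"y":0,"z":0,"ax":0,"ay":0,"az":0},{"x":0,"y":0,"z":0,"ax":0,"ay":0,"az":0},{"x":0,"y":0,"z":0,"ax":0,"ay":0,"az":0},{"x":0,"y":0,"z":0,"ax":0,"ay":0,"az":0}]' -
python3 -m handwheel '[{"x":0,"y":0,"z":-0.03,"ax":0,"ay":0,"az":0},{"x":0,"y":0,"z":-0.03,"ax":0,"ay":0,"az":0},{"x":0,"y":0,"z":-0.02,"ax":0,"ay":0,"az":0},{"x":0,"y":0,"z":-0.01,"ax":0,"ay":0,"az":0},{"x":0,"y":0,"z":-0.01,"ax":0,"ay":0,"az":0},{"x":0,"y":0,"z":0,"ax":0,"ay":0,"az":0},{"x":0,"y":0,"z":0,"ax":0,"ay":0,"az":0},{"x":0,"y":0,"z":0,"ax":0,"ay":0,"az":0}]' -
```

```text
clock: 48.05
position: [518.0, -223.3, 125.2]
ee_rot: [1.0, -0.018, -0.001, -0.0]
contact_force: [0.7, 0.5, -0.8]
gripper_width: 12.7
grasp_force: 59.2
clock: 48.85
position: [518.3, -223.6, 127.9]
ee_rot: [1.0, -0.018, 0.0, 0.0]
contact_force: [0.1, -0.1, -1.5]
gripper_width: 12.3
grasp_force: 59.2
clock: 49.65
position: [518.4, -223.6, 107.9]
ee_rot: [1.0, -0.018, 0.0, 0.0]
contact_force: [0.6, 0.4, -1.7]
gripper_width: 12.5
grasp_force: 59.2
```

In again without contact. Seat, release, lift, check.

```bash
python3 -m handwheel '[{"x":0,"y":0,"z":-0.007,"ax":0,"ay":0,"az":0},{"x":0,"y":0,"z":-0.007,"ax":0,"ay":0,"az":0},{"x":0,"y":0,"z":-0.005,"ax":0,"ay":0,"az":0},{"x":0,"y":0,"z":0,"ax":0,"ay":0,"az":0},{"x":0,"y":0,"z":0,"ax":0,"ay":0,"az":0},{"x":0,"y":0,"z":0,"ax":0,"ay":0,"az":0},{"x":0,"y":0,"z":0,"ax":0,"ay":0,"az":0},{"x":0,"y":0,"z":0,"ax":0,"ay":0,"az":0}]' -
python3 -m handwheel '[{"x":0,"y":0,"z":0,"ax":0,"ay":0,"az":0},{"x":0,"y":0,"z":0,"ax":0,"ay":0,"az":0},{"x":0,"y":0,"z":0,"ax":0,"ay":0,"az":0},{"x":0,"y":0,"z":0,"ax":0,"ay":0,"az":0},{"x":0,"y":0,"z":0,"ax":0,"ay":0,"az":0},{"x":0,"y":0,"z":0,"ax":0,"ay":0,"az":0},{"x":0,"y":0,"z":0,"ax":0,"ay":0,"az":0},{"x":0,"y":0,"z":0,"ax":0,"ay":0,"az":0}]' 0
python3 -m handwheel '[{"x":0,"y":0,"z":0.04,"ax":0,"ay":0,"az":0},{"x":0,"y":0,"z":0.08,"ax":0,"ay":0,"az":0},{"x":0,"y":0,"z":0.1,"ax":0,"ay":0,"az":0},{"x":0,"y":0,"z":0.1,"ax":0,"ay":0,"az":0},{"x":0,"y":0,"z":0.1,"ax":0,"ay":0,"az":0},{"x":0,"y":0,"z":0.1,"ax":0,"ay":0,"az":0},{"x":0,"y":0,"z":0.08,"ax":0,"ay":0,"az":0},{"x":0,"y":0,"z":0.02,"ax":0,"ay":0,"az":0}]' -
python3 look.py w14 99 109
python3 - <<'E'
from h import *
from bench import arm
im=arm.get_image("top");p=arm.camera_params("top")
g=cv2.cvtColor(im,cv2.COLOR_RGB2GRAY).astype(int)
c=proj(p,[[500,200,90]])[0].round().astype(int);print(c)
print(c[0]-20)
for r in range(c[1]-30,c[1]+31,2): print(r,' '.join(map(str,g[r,c[0]-20:c[0]+21])))
print("col",c[1]-32,g[c[1]-32:c[1]+32,c[0]].tolist())
E
```

```text
clock: 50.45
position: [518.4, -223.6, 104.9]
ee_rot: [1.0, -0.017, 0.0, 0.0]
contact_force: [-1.6, 1.2, 6.0]
gripper_width: 12.2
grasp_force: 60.0
clock: 51.25
position: [518.3, -223.6, 103.9]
ee_rot: [1.0, -0.018, -0.0, -0.0]
contact_force: [-0.4, -0.6, 0.0]
gripper_width: 42.6
grasp_force: 0.0
clock: 52.05
position: [519.3, -223.9, 230.8]
ee_rot: [1.0, -0.018, 0.002, 0.001]
contact_force: [0.0, 1.1, -0.4]
gripper_width: 42.8
grasp_force: 0.0
tcp [ 519.3 -223.9  230.8] yaw -2.0 zaxis [ 0.005 -0.001 -1.   ] w 42.8 t 52.05 cam [ 600. -227.  374.] fwd [-0.318  0.011 -0.948]
524.0 [272. 306.] [ 356.  -242.7   94.8   46.6   64.1] [ 364.9 -242.1   91.4   44.9   64.1]
430.0 [ 41. 303.] [366.8  42.8  45.3  34.5  88. ] [375.3  33.   43.6  33.2  88. ]
4425.0 [382. 237.] [ 439.7 -364.1  132.1   57.6    2.9] [ 445.6 -359.1  127.3   55.5    2.9]
5809.0 [256. 175.] [ 518.  -224.    82.    81.7   -2. ] [ 521.  -224.1   79.    78.8   -2. ]
33792.0 [ 89. 165.] [508.2 -54.  259.9 173.7   1.4] [511.6 -60.3 250.5 167.4   1.4]
[200 202]
180
172 237 237 237 237 237 237 237 237 237 236 237 236 237 237 23
[... 4675 characters left out ...]
39 238 238 239 239 239 240 238 238 239
230 238 237 237 238 238 238 238 238 238 238 239 238 237 237 238 238 238 239 239 239 239 227 138 137 131 115 121 137 137 136 177 238 238 240 226 138 140 177 237 238 238
232 239 238 238 237 238 238 238 238 238 238 237 238 238 238 239 238 238 238 225 132 114 112 102 119 142 104 106 114 115 115 113 121 137 129 99 124 158 215 238 239 239
col 170 [237, 237, 237, 237, 236, 237, 238, 237, 238, 225, 148, 130, 242, 174, 108, 104, 137, 221, 241, 247, 247, 247, 247, 247, 247, 247, 247, 247, 247, 247, 248, 247, 248, 248, 248, 248, 248, 248, 248, 248, 248, 248, 248, 248, 248, 248, 197, 129, 110, 94, 77, 104, 234, 231, 220, 226, 237, 238, 238, 238, 239, 139, 114, 185]
```

Square lid seated (82 x 82 mm at z = 99). Now the oval jar's mouth from its top-view edges.

```bash
python3 - <<'E'
from h import *
from bench import arm
p=arm.camera_params("top")
print(ray(p,[(199.8,202.2)],90).round(1))
r=np.arange(192,216,2);c=180+np.array([9.9,9.8,10.4,10.5,10.7,10.8,11.2,11.4,11.5,11.7,11.8,12.2])
X=ray(p,np.c_[c,r],90);s=np.polyfit(X[:,0],X[:,1],1);print("yaw",np.degrees(np.arctan(s[0])),"half width",(np.polyval(s,500)))
E
python3 -m handwheel '[{"x":-0.03,"y":0.08,"z":0,"ax":0,"ay":0,"az":0.022},{"x":-0.05,"y":0.14,"z":0,"ax":0,"ay":0,"az":0},{"x":-0.06,"y":0.16,"z":0,"ax":0,"ay":0,"az":0},{"x":-0.06,"y":0.16,"z":0,"ax":0,"ay":0,"az":0},{"x":-0.06,"y":0.16,"z":0,"ax":0,"ay":0,"az":0},{"x":-0.06,"y":0.16,"z":0,"ax":0,"ay":0,"az":0},{"x":-0.05,"y":0.14,"z":0,"ax":0,"ay":0,"az":0},{"x":-0.02,"y":0.1,"z":0,"ax":0,"ay":0,"az":0}]' -
python3 -m handwheel '[{"x":0,"y":0,"z":-0.1,"ax":0,"ay":0,"az":0},{"x":0,"y":0,"z":-0.15,"ax":0,"ay":0,"az":0},{"x":0,"y":0,"z":-0.1,"ax":0,"ay":0,"az":0},{"x":0,"y":0,"z":-0.05,"ax":0,"ay":0,"az":0},{"x":0,"y":0,"z":0,"ax":0,"ay":0,"az":0},{"x":0,"y":0,"z":0,"ax":0,"ay":0,"az":0},{"x":0,"y":0,"z":0,"ax":0,"ay":0,"az":0},{"x":0,"y":0,"z":0,"ax":0,"ay":0,"az":0}]' -
python3 look.py w15 37
python3 - <<'E'
from h import *
p=np.load("pics/w15.npy",allow_pickle=True).item();im=cv2.imread("pics/w15.png")
# bright pale lid vs board: profile rows over lit part
h=cv2.cvtColor(im,cv2.COLOR_BGR2HSV)
for r in(120,190,205,220,230): print(r,im[r,205:310,2].tolist())
E
```

```text
[[499.7 201.9  90. ]]
yaw 6.893104626827969 half width 228.51418180964248
clock: 52.95
position: [438.0, -2.0, 227.0]
ee_rot: [1.0, 0.001, -0.001, 0.0]
contact_force: [-0.1, -0.7, 0.1]
gripper_width: 42.8
grasp_force: 0.0
clock: 53.75
position: [440.9, -3.4, 148.8]
ee_rot: [1.0, -0.0, 0.001, -0.0]
contact_force: [0.6, 0.6, 0.1]
gripper_width: 42.5
grasp_force: 0.0
tcp [440.9  -3.4 148.8] yaw -0.0 zaxis [ 0.002  0.001 -1.   ] w 42.5 t 53.75 cam [522.  -4. 292.] fwd [-0.321  0.002 -0.947]
433.0 [ 59. 296.] [308.  218.   45.2  34.6  16.3]
2227.0 [500. 334.] [ 248.1 -283.7  171.6   43.1   16.4]
55949.0 [255. 130.] [469.2  -2.2 250.4 203.9   1.3]
120 [83, 82, 81, 77, 74, 74, 75, 74, 74, 76, 74, 72, 74, 76, 79, 78, 77, 78, 79, 80, 79, 79, 78, 76, 74, 74, 73, 74, 73, 78, 79, 78, 80, 78, 77, 76, 79, 84, 87, 90, 96, 100, 103, 105, 107, 107, 108, 108, 108, 108, 108, 108, 109, 109, 110, 111, 112, 112, 112, 113, 113, 112, 110, 109, 104, 97, 91, 83, 74, 68, 69, 103, 161, 161, 157, 153, 148, 148, 150, 153, 160, 162, 161, 163, 166, 164, 157, 146, 142, 147, 150, 152, 153, 152, 152, 151, 153, 154, 15
[... 1451 characters left out ...]
 205, 203, 202, 208, 214, 215, 215, 216, 216, 209, 197, 164, 158, 155, 150, 147, 154, 158, 152, 151, 157, 162, 163, 163, 164, 162, 161, 159, 156, 154, 159, 164, 166, 165]
230 [170, 134, 132, 131, 128, 128, 128, 131, 136, 136, 131, 127, 133, 155, 177, 176, 173, 166, 154, 150, 159, 167, 173, 177, 180, 181, 178, 178, 185, 199, 207, 213, 216, 216, 215, 215, 216, 216, 215, 216, 216, 215, 215, 215, 215, 215, 216, 215, 216, 215, 215, 216, 216, 215, 215, 215, 215, 215, 215, 215, 216, 215, 215, 216, 215, 216, 215, 215, 216, 215, 210, 204, 202, 199, 196, 195, 184, 174, 172, 173, 173, 173, 173, 170, 165, 152, 150, 159, 164, 151, 115, 114, 119, 124, 128, 128, 128, 130, 130, 125, 122, 128, 148, 166, 164]
```

```bash
python3 -m handwheel '[{"x":0,"y":-0.005,"z":-0.07,"ax":0,"ay":0,"az":0},{"x":0,"y":0,"z":-0.1,"ax":0,"ay":0,"az":0},{"x":0,"y":0,"z":-0.1,"ax":0,"ay":0,"az":0},{"x":0,"y":0,"z":-0.1,"ax":0,"ay":0,"az":0},{"x":0,"y":0,"z":-0.09,"ax":0,"ay":0,"az":0},{"x":0,"y":0,"z":-0.05,"ax":0,"ay":0,"az":0},{"x":0,"y":0,"z":-0.02,"ax":0,"ay":0,"az":0},{"x":0,"y":0,"z":0,"ax":0,"ay":0,"az":0}]' 0
python3 -m handwheel '[{"x":0,"y":0,"z":0,"ax":0,"ay":0,"az":0},{"x":0,"y":0,"z":0,"ax":0,"ay":0,"az":0},{"x":0,"y":0,"z":0,"ax":0,"ay":0,"az":0},{"x":0,"y":0,"z":0,"ax":0,"ay":0,"az":0},{"x":0,"y":0,"z":0,"ax":0,"ay":0,"az":0},{"x":0,"y":0,"z":0,"ax":0,"ay":0,"az":0},{"x":0,"y":0,"z":0,"ax":0,"ay":0,"az":0},{"x":0,"y":0,"z":0,"ax":0,"ay":0,"az":0}]' -1
python3 -m handwheel '[{"x":0,"y":0,"z":0.06,"ax":0,"ay":0,"az":0},{"x":0,"y":0,"z":0.12,"ax":0,"ay":0,"az":0},{"x":0,"y":0,"z":0.15,"ax":0,"ay":0,"az":0},{"x":0,"y":0,"z":0.15,"ax":0,"ay":0,"az":0},{"x":0,"y":0,"z":0.15,"ax":0,"ay":0,"az":0},{"x":0,"y":0,"z":0.15,"ax":0,"ay":0,"az":0},{"x":0,"y":0,"z":0.1,"ax":0,"ay":0,"az":0},{"x":0,"y":0,"z":0.05,"ax":0,"ay":0,"az":0}]' -
python3 - <<'E'
from h import *
p=np.load("pics/w12.npy",allow_pickle=True).item()
print(ray(p,np.array([(301,80),(322,445),(298,125),(320,430)])/3+[150,80]-.33,89).round(1))
E
```

```text
clock: 54.6
position: [440.5, -4.5, 41.9]
ee_rot: [1.0, -0.0, -0.0, 0.0]
contact_force: [0.2, -0.6, 0.0]
gripper_width: 42.4
grasp_force: 0.0
clock: 55.4
position: [441.1, -4.2, 42.8]
ee_rot: [1.0, -0.0, 0.001, -0.0]
contact_force: [-1.6, 2.2, 6.6]
gripper_width: 12.4
grasp_force: 60.2
clock: 56.2
position: [440.6, -4.4, 229.6]
ee_rot: [1.0, -0.0, 0.001, -0.001]
contact_force: [-0.2, 0.0, -1.7]
gripper_width: 12.5
grasp_force: 59.2
[[569.7 206.8  89. ]
 [436.  197.3  89. ]
 [555.2 207.6  89. ]
 [442.3 198.2  89. ]]
```

```bash
python3 -m handwheel '[{"x":-0.01,"y":0.06,"z":0,"ax":0,"ay":0,"az":0.01},{"x":-0.01,"y":0.12,"z":0,"ax":0,"ay":0,"az":0.01},{"x":-0.01,"y":0.15,"z":0,"ax":0,"ay":0,"az":0.01},{"x":-0.01,"y":0.15,"z":0,"ax":0,"ay":0,"az":0.01},{"x":-0.01,"y":0.15,"z":0,"ax":0,"ay":0,"az":0.01},{"x":-0.01,"y":0.15,"z":0,"ax":0,"ay":0,"az":0.01},{"x":-0.01,"y":0.14,"z":0,"ax":0,"ay":0,"az":0.01},{"x":-0.005,"y":0.07,"z":0,"ax":0,"ay":0,"az":0.007}]' -
python3 -m handwheel '[{"x":0,"y":0,"z":0,"ax":0,"ay":0,"az":0},{"x":0,"y":0,"z":0,"ax":0,"ay":0,"az":0},{"x":0,"y":0,"z":0,"ax":0,"ay":0,"az":0},{"x":0,"y":0,"z":0,"ax":0,"ay":0,"az":0},{"x":0,"y":0,"z":0,"ax":0,"ay":0,"az":0},{"x":0,"y":0,"z":0,"ax":0,"ay":0,"az":0},{"x":0,"y":0,"z":0,"ax":0,"ay":0,"az":0},{"x":0,"y":0,"z":0,"ax":0,"ay":0,"az":0}]' -
python3 look.py w16 227
python3 -m handwheel '[{"x":-0.03,"y":-0.005,"z":0,"ax":0,"ay":0,"az":0},{"x":-0.05,"y":-0.005,"z":0,"ax":0,"ay":0,"az":0},{"x":-0.06,"y":-0.005,"z":0,"ax":0,"ay":0,"az":0},{"x":-0.06,"y":-0.005,"z":0,"ax":0,"ay":0,"az":0},{"x":-0.05,"y":-0.005,"z":0,"ax":0,"ay":0,"az":0},{"x":-0.03,"y":-0.01,"z":0,"ax":0,"ay":0,"az":0},{"x":0,"y":0,"z":0,"ax":0,"ay":0,"az":0},{"x":0,"y":0,"z":0,"ax":0,"ay":0,"az":0}]' -
python3 look.py w17 227
python3 - <<'E'
from h import *
for n,rows,col in(("w16",(60,75,90,105,120),(256,8,128)),("w17",(20,40,60,80),(256,60,135))):
    g=cv2.cvtColor(cv2.imread(f"pics/{n}.png"),cv2.COLOR_BGR2GRAY)
    for r in rows: print(n,"row",r,"from 215",*g[r,215:300])
    print(n,"col",col[0],"from",col[1],*g[col[1]:col[2],col[0]])
    r=250 if 0 else 140
    for r in (140,160,180): print("lid row",r,"from 190",*g[r,190:235:1],"| from 280",*g[r,280:325])
E
```

```text
clock: 57.0
position: [424.1, 195.3, 226.1]
ee_rot: [0.998, 0.061, -0.001, 0.001]
contact_force: [0.6, -1.0, -2.4]
gripper_width: 12.4
grasp_force: 59.2
clock: 57.8
position: [425.3, 193.3, 228.0]
ee_rot: [0.998, 0.06, 0.0, -0.0]
contact_force: [1.1, -0.1, -1.3]
gripper_width: 12.3
grasp_force: 59.2
tcp [425.3 193.3 228. ] yaw 6.9 zaxis [ 0.  0. -1.] w 12.3 t 57.8 cam [507. 203. 371.] fwd [-0.32  -0.038 -0.947]
2772.5 [499. 326.] [373.7  30.7 105.6  29.8  23.4]
472.0 [413. 291.] [402.3  87.5  39.3  28.9   1.9]
432.0 [ 82. 266.] [394.6 296.8  20.5  19.  -85. ]
538.0 [ 13. 225.] [419.  333.8  25.7  14.9 -24.3]
6869.0 [ 90. 164.] [458.4 286.4  51.8  50.3 -47.7]
49977.5 [344. 163.] [472.4 152.8 194.6 142.4 -55.1]
clock: 58.65
position: [369.4, 186.6, 228.2]
ee_rot: [0.998, 0.06, 0.0, -0.0]
contact_force: [-0.4, 0.7, -0.9]
gripper_width: 12.7
grasp_force: 59.2
tcp [369.4 186.6 228.2] yaw 6.9 zaxis [ 0.001  0.    -1.   ] w 12.7 t 58.65 cam [451. 196. 371.] fwd [-0.319 -0.037 -0.947]
2880.5 [499. 325.] [319.   24.7 108.3  30.5  23.4]
546.0 [411. 281.] [352.5  85.3  29.8  25.1 -42.9]
445.5 [
[... 5263 characters left out ...]
 198 199 200 201 201 202 207 191 97 31 35 72 112 127
lid row 160 from 190 92 92 93 92 92 92 91 90 124 187 191 204 202 200 201 201 204 192 122 74 81 86 87 86 88 87 86 86 84 85 85 83 83 83 85 84 85 86 87 86 89 87 86 84 84 | from 280 88 88 87 87 87 85 84 84 83 82 82 82 83 83 83 84 86 86 86 86 83 82 78 72 99 171 206 202 199 200 201 201 202 205 187 99 67 30 52 95 120 125 127 133 133
lid row 180 from 190 92 92 92 91 92 92 93 92 91 89 106 130 65 68 71 73 75 79 82 83 82 84 86 86 87 87 86 87 85 84 83 84 82 83 84 84 84 85 85 86 86 87 85 84 83 | from 280 86 87 86 85 84 85 84 84 82 82 82 82 83 83 82 84 85 86 84 84 81 80 82 80 80 79 78 100 152 160 146 148 209 189 61 54 105 125 126 130 130 128 127 131 133
```

Run:
```python
from h import *
P={n:np.load(f"pics/{n}.npy",allow_pickle=True).item() for n in("w16","w17")}
print("axis w16",ray(P["w16"],[(254.6,60),(254.6,75),(254.35,90),(254.25,105),(254.35,120)],90)[:,:2].round(1).tolist())
print("axis w17",ray(P["w17"],[(254.45,60),(254.35,80)],90)[:,:2].round(1).tolist())
print("crest width",np.linalg.norm(np.diff(ray(P["w16"],[(224,75),(285.2,75)],90),axis=0)).round(1))
print("far crest",ray(P["w16"],[(254.6,31.5)],90)[0,:2].round(1),"near crest",ray(P["w17"],[(254.4,105.5)],90)[0,:2].round(1))
print("lid front mid",ray(P["w16"],[(256.3,160),(254.5,140)],227)[:,:2].round(1).tolist())
```

```text
axis w16 [[534.6, 207.9], [521.7, 206.4], [508.5, 205.0], [494.7, 203.5], [480.6, 201.7]]
axis w17 [[478.7, 201.5], [461.5, 199.5]]
crest width 57.7
far crest [557.8 210.7] near crest [438.4 196.7]
lid front mid [[472.7, 198.7], [483.2, 200.9]]
```

Crest spacings (57.7 across, 120.3 along) are consistent with the jar's size, so the oval jar is at (498, 203.8), yaw 6.6°.

```bash
python3 -m handwheel '[{"x":0.06,"y":0.01,"z":0,"ax":0,"ay":0,"az":-0.003},{"x":0.12,"y":0.016,"z":0,"ax":0,"ay":0,"az":0},{"x":0.13,"y":0.02,"z":0,"ax":0,"ay":0,"az":0},{"x":0.13,"y":0.02,"z":0,"ax":0,"ay":0,"az":0},{"x":0.12,"y":0.01,"z":-0.05,"ax":0,"ay":0,"az":0},{"x":0.06,"y":0.01,"z":-0.1,"ax":0,"ay":0,"az":0},{"x":0.023,"y":0,"z":-0.12,"ax":0,"ay":0,"az":0},{"x":0,"y":0,"z":-0.12,"ax":0,"ay":0,"az":0}]' -
python3 -m handwheel '[{"x":0,"y":0,"z":-0.08,"ax":0,"ay":0,"az":0},{"x":0,"y":0,"z":-0.03,"ax":0,"ay":0,"az":0},{"x":0,"y":0,"z":0,"ax":0,"ay":0,"az":0},{"x":0,"y":0,"z":0,"ax":0,"ay":0,"az":0},{"x":0,"y":0,"z":0,"ax":0,"ay":0,"az":0},{"x":0,"y":0,"z":0,"ax":0,"ay":0,"az":0},{"x":0,"y":0,"z":0,"ax":0,"ay":0,"az":0},{"x":0,"y":0,"z":0,"ax":0,"ay":0,"az":0}]' -
python3 -m handwheel '[{"x":0,"y":0,"z":-0.03,"ax":0,"ay":0,"az":0},{"x":0,"y":0,"z":-0.03,"ax":0,"ay":0,"az":0},{"x":0,"y":0,"z":-0.02,"ax":0,"ay":0,"az":0},{"x":0,"y":0,"z":-0.01,"ax":0,"ay":0,"az":0},{"x":0,"y":0,"z":-0.01,"ax":0,"ay":0,"az":0},{"x":0,"y":0,"z":0,"ax":0,"ay":0,"az":0},{"x":0,"y":0,"z":0,"ax":0,"ay":0,"az":0},{"x":0,"y":0,"z":0,"ax":0,"ay":0,"az":0}]' -
```

```text
clock: 59.5
position: [500.1, 203.7, 148.3]
ee_rot: [0.998, 0.057, 0.0, 0.0]
contact_force: [1.1, 0.7, -1.3]
gripper_width: 12.5
grasp_force: 59.2
clock: 60.3
position: [498.0, 203.8, 128.4]
ee_rot: [0.998, 0.058, 0.0, -0.0]
contact_force: [-1.1, 0.5, -1.6]
gripper_width: 12.6
grasp_force: 59.2
clock: 61.1
position: [498.0, 203.7, 108.1]
ee_rot: [0.998, 0.058, 0.0, -0.0]
contact_force: [0.6, 0.2, -2.0]
gripper_width: 12.2
grasp_force: 59.2
```

```bash
python3 -m handwheel '[{"x":0,"y":0,"z":-0.007,"ax":0,"ay":0,"az":0},{"x":0,"y":0,"z":-0.007,"ax":0,"ay":0,"az":0},{"x":0,"y":0,"z":-0.007,"ax":0,"ay":0,"az":0},{"x":0,"y":0,"z":0,"ax":0,"ay":0,"az":0},{"x":0,"y":0,"z":0,"ax":0,"ay":0,"az":0},{"x":0,"y":0,"z":0,"ax":0,"ay":0,"az":0},{"x":0,"y":0,"z":0,"ax":0,"ay":0,"az":0},{"x":0,"y":0,"z":0,"ax":0,"ay":0,"az":0}]' -
python3 -m handwheel '[{"x":0,"y":0,"z":0,"ax":0,"ay":0,"az":0},{"x":0,"y":0,"z":0,"ax":0,"ay":0,"az":0},{"x":0,"y":0,"z":0,"ax":0,"ay":0,"az":0},{"x":0,"y":0,"z":0,"ax":0,"ay":0,"az":0},{"x":0,"y":0,"z":0,"ax":0,"ay":0,"az":0},{"x":0,"y":0,"z":0,"ax":0,"ay":0,"az":0},{"x":0,"y":0,"z":0,"ax":0,"ay":0,"az":0},{"x":0,"y":0,"z":0,"ax":0,"ay":0,"az":0}]' 0
python3 -m handwheel '[{"x":0,"y":0,"z":0.04,"ax":0,"ay":0,"az":0},{"x":0,"y":0,"z":0.08,"ax":0,"ay":0,"az":0},{"x":0,"y":0,"z":0.1,"ax":0,"ay":0,"az":0},{"x":0,"y":0,"z":0.1,"ax":0,"ay":0,"az":0},{"x":0,"y":0,"z":0.1,"ax":0,"ay":0,"az":0},{"x":0,"y":0,"z":0.1,"ax":0,"ay":0,"az":0},{"x":0,"y":0,"z":0.08,"ax":0,"ay":0,"az":0},{"x":0,"y":0,"z":0.03,"ax":0,"ay":0,"az":0}]' -
python3 -m handwheel '[{"x":0,"y":0,"z":0,"ax":0,"ay":0,"az":0},{"x":0,"y":0,"z":0,"ax":0,"ay":0,"az":0},{"x":0,"y":0,"z":0,"ax":0,"ay":0,"az":0},{"x":0,"y":0,"z":0,"ax":0,"ay":0,"az":0},{"x":0,"y":0,"z":0,"ax":0,"ay":0,"az":0},{"x":0,"y":0,"z":0,"ax":0,"ay":0,"az":0},{"x":0,"y":0,"z":0,"ax":0,"ay":0,"az":0},{"x":0,"y":0,"z":0,"ax":0,"ay":0,"az":0}]' -
python3 look.py w18 99 109
python3 - <<'E'
from h import *
from bench import arm
im=arm.get_image("top");p=arm.camera_params("top")
for c in wood(im,200):
    if cv2.boundingRect(c)[1]>130: print(c.reshape(-1,2).mean(0).round(),rect(ray(p,c.reshape(-1,2),99)))
E
```

```text
clock: 61.9
position: [498.0, 203.7, 105.2]
ee_rot: [0.998, 0.058, 0.0, -0.0]
contact_force: [-3.3, -1.1, 7.5]
gripper_width: 12.9
grasp_force: 60.4
clock: 62.7
position: [497.9, 203.6, 103.7]
ee_rot: [0.998, 0.058, -0.0, 0.0]
contact_force: [-0.6, -0.6, 0.2]
gripper_width: 42.8
grasp_force: 0.0
clock: 63.5
position: [498.7, 204.1, 232.3]
ee_rot: [0.998, 0.058, 0.002, -0.001]
contact_force: [0.9, 0.3, 0.4]
gripper_width: 42.7
grasp_force: 0.0
clock: 64.3
position: [497.9, 203.6, 229.7]
ee_rot: [0.998, 0.058, -0.0, 0.0]
contact_force: [-0.3, 0.5, -0.3]
gripper_width: 42.7
grasp_force: 0.0
tcp [497.9 203.6 229.7] yaw 6.6 zaxis [-0. -0. -1.] w 42.7 t 64.3 cam [579. 213. 373.] fwd [-0.32  -0.036 -0.947]
966.0 [494. 328.] [ 3.332e+02 -1.206e+02  8.780e+01  3.920e+01  2.000e-01] [ 3.422e+02 -1.085e+02  8.460e+01  3.780e+01  2.000e-01]
5895.0 [ 98. 246.] [398.8 362.2 133.   97.   -3.6] [405.4 356.7 128.2  93.5  -3.6]
6628.5 [256. 182.] [486.1 202.  148.   64.    6.6] [489.5 202.4 142.6  61.7   6.6]
34647.0 [418. 152.] [510.4  47.4 245.7 170.9   1.3] [512.9  53.4 236.8 164.7   1.3]
[499. 333.] [ 133.2 -653.1  281.9   70.2   -2.3]
[149. 234.] [402.7 347.2  99.4  58.4 -51.6]
[ 97. 235.] [402.  501.7 148.7  31.   43.2]
[393. 223.] [ 439.4 -364.4  130.7   54.6    5.3]
[344. 196.] [ 518.3 -223.4   82.4   81.7   -0.6]
[202. 201.] [497.3 201.  124.2  68.1   0.7]
[143. 189.] [538.6 371.6 146.7 143.  -89.9]
[269. 207.] [488.4  -3.3 296.9 203.9   1.3]
```

All four lids check out at seated height. Handing in.

```bash
python3 -c "
from bench import arm
print(arm.job_done())"
```

```text
the job is handed in; nothing more can be done
None
```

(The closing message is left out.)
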